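# Transfer turned handles to the finishing rack in reverse order

## Robot

A 7-joint arm with a two-finger parallel gripper is mounted at the origin on the work surface. World frame = base frame: x ahead of the robot, y to its left, z up, the work surface at z = 0. Lengths are in m, angles in rad, forces in N, time in s.
With the tool pointing down it reaches from about 0.4 to 0.85 m from the base axis. Payload 10.4 kg.
Tool frame: the origin (TCP) lies midway between the tips of the shut fingers; the grasp point (between the pads) lies 19 mm behind it; x points along the fingers, y is the direction in which the jaws open and shut, and the axes are right-handed (so a half turn about x gives the same grasp; the last joint's range is limited). The gripper opens to 87 mm and grips with 3 to 60 N. Pads are 19 mm wide; open, the fingers measure 117 mm over their backs; the gripper's body (75 mm by 190 mm) begins 51 mm behind the grasp point.
Start: joints at [-0.023, 0.332, -0.065, 1.46, 0.022, 1.35, -0.088], TCP at [0.625, 0, 0.185] pointing down, gripper open.
Joint ranges: [-2.6, 2.6], [-0.5, 2.12], [-1.47, 1.34], [0.16, 2.42], [-1.27, 4.41], [0.06, 2.06], [-2.6, 2.6]. Speed limits (rad/s): [2.22, 2.22, 2.79, 2.79, 3.14, 3.14, 3.14].

## Interface

Orientations are given as a unit quaternion [x, y, z, w].
In Python, from bench import r gives the robot as it stands.
- The arm moves only by the shell command python3 -m jog 'ROWS' [OPENING] [FORCE]. ROWS is JSON, a list of rows, each an object with "slide": the shift along the tool's x, y, z in cm, a list of three; "roll": the turn about the tool's x in degrees. A call has 1 to 5 rows; each row is the pose to reach, as a shift and turn from the pose measured when the call began, along the tool's axes at that moment; what a row does not reach only later rows make up. A row lasts 1/12 s, in which the tool goes at most 41.7 mm and 7.16 degrees, less where a joint would pass 70% of its speed; a pose out of reach is approached as far as the arm can. A call with a gripper value outside its range is refused whole. OPENING is the closure, from 0 (fully open) to 1 (shut), set as the call begins (- or left out, the last holds). The fingers move at their own pace and stop on an object; FORCE is the grip in N (left out, the last holds). Time passes only in rows, so rows that repeat a pose let the fingers close. It gives the time, the measured TCP pose, the force and the opening at its end, in the units of the state.
- r.read_state(): the state, without advancing time (a new reading comes with each control period).
- r.camera(name): name is "scene" or "side" or "wrist"; returns the picture (400x640x3 uint8, red, green, blue); there is no depth.
- r.camera_info(name): a dict with "intrinsics" (3x3 intrinsics, pixels), "R" (3x3) and "t" (3): a world point X has camera coordinates R X + t; the wrist camera has in their place "hand_eye" (4x4, takes a point from camera to tool coordinates, whose origin is the TCP and whose axes are the tool frame's). Camera axes: x right, y down, z forward; pixel columns grow to the right and rows downward; lengths in m; the calibration is good to about 2 mm. A picture is of the moment at which its call begins: read the wrist's pose just before it. camera_info takes no time and is no camera call.
- r.close_job(): hands the job in, once; it reports no verdict.
The state is a dict: "time": time; "joint_positions": joint angles; "joint_vel": joint speeds; "joint_torque": joint torques, N m; "ee_pos": TCP position; "eef_rot": TCP orientation; "ft_force": force on the tool from outside, world axes, zero at the start; "torque": the same for the moment, N m; "width": finger opening in m.
Only numpy, scipy, OpenCV 4.12 (cv2) and the standard library are available. Lean on these libraries where they do the work, as an engineer would, in place of code of your own. Each camera call takes 0.05 s, during which the arm holds its last target.

## Task

The four painted tool handles stand on the wooden drying rack in the order they came off the lathe, the first one next to the rack's orange end. Move them into the four bays of the grey finishing rack in the reverse order, so that the last one stands in the bay next to that rack's orange end and the first one in the bay farthest from it. Leave each handle standing upright on the floor of its own bay, and never let one topple over.

Things in the scene. Friction and masses are not known exactly. Their poses are not given: they have to be found in the camera images.
- handle_white: a turned wooden tool handle, dark wood with its top 40 mm painted white, standing upright on its foot. 100 mm tall, round; foot 42 mm in diameter, painted top a plain cylinder 30 mm in diameter (grip it there, the last 4 mm are chamfered), narrower neck just below it. Loose, 60 to 130 g. Origin: centre of the underside of the foot, z up along the handle.
- handle_green: a turned wooden tool handle, pale wood with its top 40 mm painted green, standing upright on its foot. 106 mm tall, round; foot 42 mm in diameter, painted top a plain cylinder 30 mm in diameter (grip it there, the last 4 mm are chamfered), narrower neck just below it. Loose, 60 to 130 g. Origin: centre of the underside of the foot, z up along the handle.
- handle_blue: a turned wooden tool handle, mid-brown wood with its top 40 mm painted blue, standing upright on its foot. 112 mm tall, round; foot 42 mm in diameter, painted top a plain cylinder 30 mm in diameter (grip it there, the last 4 mm are chamfered), narrower neck just below it. Loose, 60 to 130 g. Origin: centre of the underside of the foot, z up along the handle.
- handle_black: a turned wooden tool handle, pale wood with its top 40 mm painted black, standing upright on its foot. 118 mm tall, round; foot 42 mm in diameter, painted top a plain cylinder 30 mm in diameter (grip it there, the last 4 mm are chamfered), narrower neck just below it. Loose, 60 to 130 g. Origin: centre of the underside of the foot, z up along the handle.
- coaster_white: a flat white disc, 58 mm in diameter and 6 mm thick, fixed on the drying rack; at the start the white-topped handle stands on its middle. Like the handles, the four coasters come in a different order each time; they do not move during the job. Origin: centre of the underside, its top 6 mm higher.
- coaster_green: a flat green disc, 58 mm in diameter and 6 mm thick, fixed on the drying rack; at the start the green-topped handle stands on its middle. Like the handles, the four coasters come in a different order each time; they do not move during the job. Origin: centre of the underside, its top 6 mm higher.
- coaster_blue: a flat blue disc, 58 mm in diameter and 6 mm thick, fixed on the drying rack; at the start the blue-topped handle stands on its middle. Like the handles, the four coasters come in a different order each time; they do not move during the job. Origin: centre of the underside, its top 6 mm higher.
- coaster_black: a flat black disc, 58 mm in diameter and 6 mm thick, fixed on the drying rack; at the start the black-topped handle stands on its middle. Like the handles, the four coasters come in a different order each time; they do not move during the job. Origin: centre of the underside, its top 6 mm higher.
- drying_rack: where the handles start: a fixed pale wooden board 96 (x) by 335 (y) mm, top 20 mm above the bench, with an orange block (18 mm thick, 22 mm above the board) across its +y end. Four places in a row on its centre line, y = +112.5, +37.5, -37.5, -112.5 mm. Stands left or right of the robot, turned a little. Origin: centre of the underside, on the bench.
- finishing_rack: where they go, empty at the start: a fixed grey tray 76 (x) by 289 (y) mm, with an orange block (18 mm thick, 38 mm high) across its +y end. Walls and dividers 5 mm thick, 28 mm high, make four bays in a row, about 66 by 66 mm inside, centres at x = 0, y = +106.5, +35.5, -35.5, -106.5 mm, bay floor 5 mm above the bench. Origin: centre of the underside, on the bench.
Things that resemble listed ones, but are neither listed nor needed, are in the scene too. What is shaped like the handle_blue but red or turquoise is not meant.

How it is judged:
At the end, for the whole second after the job is handed in: Reverse order: the k-th handle from the drying rack's orange end is in the k-th finishing bay from the end without orange; each within 15 mm of its bay's centre along either rack axis, foot within 5 mm of the bay floor, upright within 0.1 rad, at rest (0.02 m/s, 0.1 rad/s) (((y of coaster_white in the frame of drying_rack between -0.1325 and -0.0925 m and y of handle_white in the frame of finishing_rack between 0.0915 and 0.1215 m) or (y of coaster_white in the frame of drying_rack between -0.0575 and -0.0175 m and y of handle_white in the frame of finishing_rack between 0.0205 and 0.0505 m) or (y of coaster_white in the frame of drying_rack between 0.0175 and 0.0575 m and y of handle_white in the frame of finishing_rack between -0.0505 and -0.0205 m) or (y of coaster_white in the frame of drying_rack between 0.0925 and 0.1325 m and y of handle_white in the frame of finishing_rack between -0.1215 and -0.0915 m)) and x of handle_white in the frame of finishing_rack between -0.015 and 0.015 m and z of handle_white in the frame of finishing_rack between 0 and 0.01 m and angle between each of handle_white, handle_green, handle_blue, handle_black's own z axis and vertical below 0.1 rad and linear speed of each of handle_white, handle_green, handle_blue, handle_black below 0.02 m/s and angular speed of each of handle_white, handle_green, handle_blue, handle_black below 0.1 rad/s and ((y of coaster_green in the frame of drying_rack between -0.1325 and -0.0925 m and y of handle_green in the frame of finishing_rack between 0.0915 and 0.1215 m) or (y of coaster_green in the frame of drying_rack between -0.0575 and -0.0175 m and y of handle_green in the frame of finishing_rack between 0.0205 and 0.0505 m) or (y of coaster_green in the frame of drying_rack between 0.0175 and 0.0575 m and y of handle_green in the frame of finishing_rack between -0.0505 and -0.0205 m) or (y of coaster_green in the frame of drying_rack between 0.0925 and 0.1325 m and y of handle_green in the frame of finishing_rack between -0.1215 and -0.0915 m)) and x of handle_green in the frame of finishing_rack between -0.015 and 0.015 m and z of handle_green in the frame of finishing_rack between 0 and 0.01 m and ((y of coaster_blue in the frame of drying_rack between -0.1325 and -0.0925 m and y of handle_blue in the frame of finishing_rack between 0.0915 and 0.1215 m) or (y of coaster_blue in the frame of drying_rack between -0.0575 and -0.0175 m and y of handle_blue in the frame of finishing_rack between 0.0205 and 0.0505 m) or (y of coaster_blue in the frame of drying_rack between 0.0175 and 0.0575 m and y of handle_blue in the frame of finishing_rack between -0.0505 and -0.0205 m) or (y of coaster_blue in the frame of drying_rack between 0.0925 and 0.1325 m and y of handle_blue in the frame of finishing_rack between -0.1215 and -0.0915 m)) and x of handle_blue in the frame of finishing_rack between -0.015 and 0.015 m and z of handle_blue in the frame of finishing_rack between 0 and 0.01 m and ((y of coaster_black in the frame of drying_rack between -0.1325 and -0.0925 m and y of handle_black in the frame of finishing_rack between 0.0915 and 0.1215 m) or (y of coaster_black in the frame of drying_rack between -0.0575 and -0.0175 m and y of handle_black in the frame of finishing_rack between 0.0205 and 0.0505 m) or (y of coaster_black in the frame of drying_rack between 0.0175 and 0.0575 m and y of handle_black in the frame of finishing_rack between -0.0505 and -0.0205 m) or (y of coaster_black in the frame of drying_rack between 0.0925 and 0.1325 m and y of handle_black in the frame of finishing_rack between -0.1215 and -0.0915 m)) and x of handle_black in the frame of finishing_rack between -0.015 and 0.015 m and z of handle_black in the frame of finishing_rack between 0 and 0.01 m); the robot touches nothing.
It fails at once if the white handle was toppled over (angle between handle_white's own z axis and vertical above 1 rad).
It fails at once if the green handle was toppled over (angle between handle_green's own z axis and vertical above 1 rad).
It fails at once if the blue handle was toppled over (angle between handle_blue's own z axis and vertical above 1 rad).
It fails at once if the black handle was toppled over (angle between handle_black's own z axis and vertical above 1 rad).
It also fails if it takes over 120 s, if anything falls off the work surface, if the arm or the gripper's body presses on something with over 40 N, if the wrist force passes 120 N, or if a joint passes its speed limit or range.

## Working session

There is one attempt and no reset: what is moved stays moved. The work goes in short steps, Python scripts to look and compute and a shell command to move; the robot and the scene stay as the last step left them, time stands still between calls to the robot, and variables do not carry over. Pictures are saved under pics/ and viewed, and the job is handed in when it is done.

```bash
ls; mkdir -p pics; python3 - <<'E'
from bench import r
import cv2,numpy as np
for n in ["scene","side","wrist"]:
    im=r.camera(n); cv2.imwrite(f"pics/{n}0.png",im[:,:,::-1])
    i=r.camera_info(n); print(n,{k:np.round(np.array(v),4).tolist() for k,v in i.items()})
s=r.read_state();print({k:np.round(v,4).tolist() for k,v in s.items()})
E
```

```text
pics
scene {'intrinsics': [[415.3528, 0.0, 323.9406], [0.0, 415.3528, 195.1927], [0.0, 0.0, 1.0]], 'R': [[0.7502, 0.6611, 0.0121], [0.5215, -0.5804, -0.6255], [-0.4065, 0.4756, -0.7801]], 't': [-0.3399, -0.2042, 1.1101]}
side {'intrinsics': [[400.7038, 0.0, 317.5707], [0.0, 400.7038, 196.7981], [0.0, 0.0, 1.0]], 'R': [[-0.8041, -0.5945, -0.0036], [-0.3304, 0.4517, -0.8287], [0.4943, -0.6652, -0.5596]], 't': [0.3976, 0.2146, 0.6311]}
wrist {'intrinsics': [[278.682, 0.0, 321.328], [0.0, 278.682, 201.9349], [0.0, 0.0, 1.0]], 'hand_eye': [[-0.0007, -0.2425, 0.9701, -0.2007], [1.0, -0.0002, 0.0007, -0.0007], [0.0, 0.9701, 0.2425, -0.0651], [0.0, 0.0, 0.0, 1.0]]}
{'time': 0.15, 'joint_positions': [-0.0226, 0.3327, -0.0647, 1.4607, 0.0216, 1.3499, -0.0884], 'joint_vel': [-0.0, -0.0022, 0.0003, -0.001, 0.0011, 0.0014, 0.0007], 'joint_torque': [0.0018, -62.363, 0.0254, -39.0144, -0.0612, 0.0372, -0.0], 'ee_pos': [0.6247, -0.0, 0.1844], 'eef_rot': [0.4997, 0.5003, -0.5003, 0.4998], 'ft_force': [-0.0493, -0.1999, 0.0213], 'torque': [-0.0255, 0.0194, -0.0154], 'width': 0.0872}
```

View pics/scene0.png

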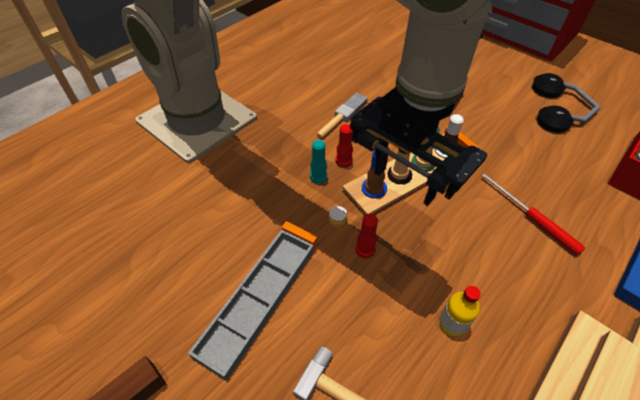

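View pics/side0.png

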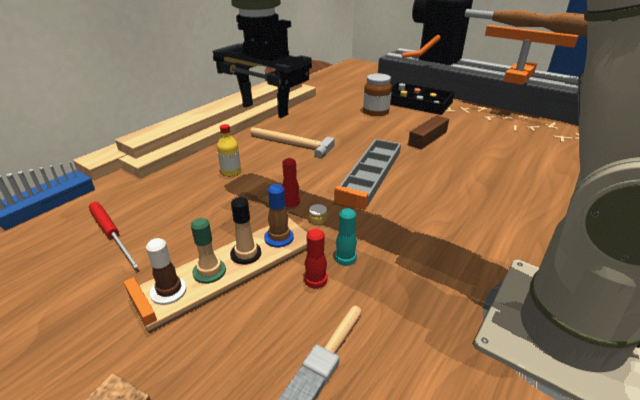

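View pics/wrist0.png

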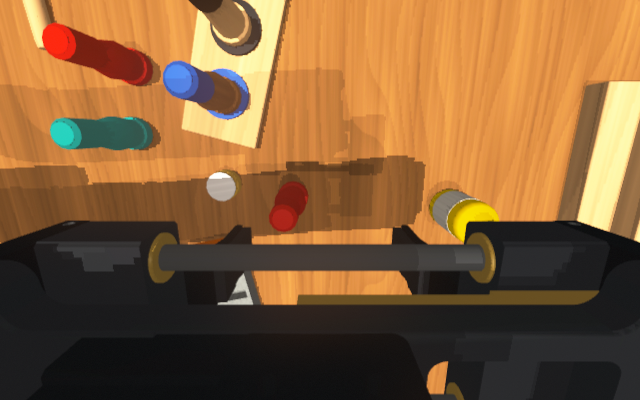

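The side picture shows the drying rack with its orange end at about (140,300). From there the handles run white (160,255), green (203,235), black (241,215), blue (277,200). The reds at (290,180) and (316,250) and the turquoise at (346,235) are decoys. The finishing rack is at (370,170), with its orange end near (350,198). I'll zoom in to measure.

```bash
python3 - <<'E'
import cv2
a=cv2.imread('pics/side0.png')
cv2.imwrite('pics/c1.png',cv2.resize(a[175:335,115:315],None,fx=4,fy=3.75*1.0,interpolation=cv2.INTER_CUBIC)) if 0 else cv2.imwrite('pics/c1.png',cv2.resize(a[178:328,118:318],None,fx=4,fy=4,interpolation=cv2.INTER_CUBIC))
cv2.imwrite('pics/c2.png',cv2.resize(a[130:220,325:415],None,fx=6,fy=6,interpolation=cv2.INTER_CUBIC))
b=cv2.imread('pics/scene0.png')
cv2.imwrite('pics/c3.png',cv2.resize(b[215:385,180:330],None,fx=3.5,fy=3.5,interpolation=cv2.INTER_CUBIC))
E
```

```text
(no output)
```

View pics/c1.png

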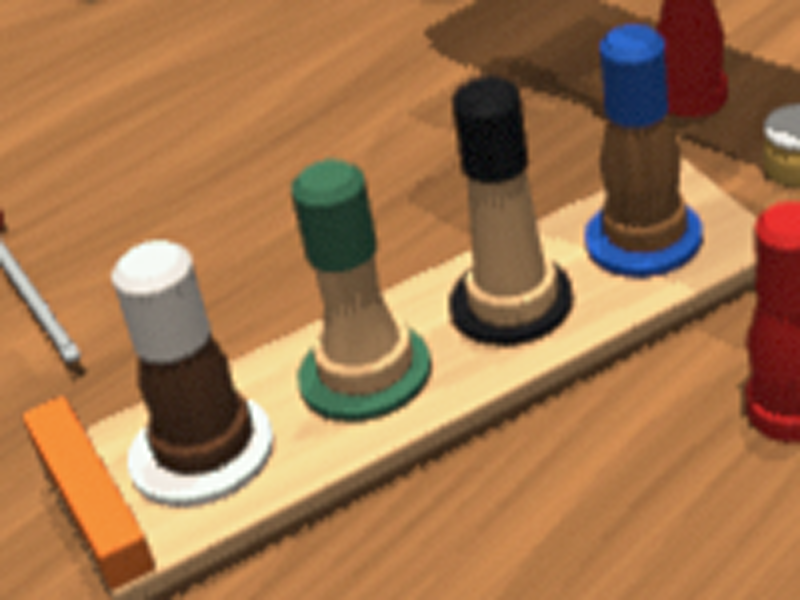

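View pics/c2.png

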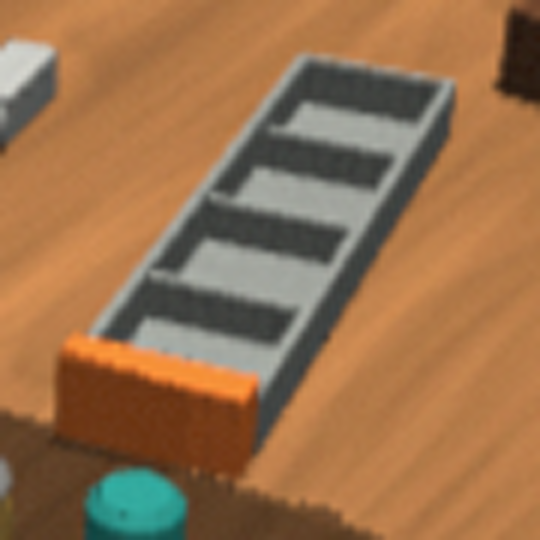

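View pics/c3.png

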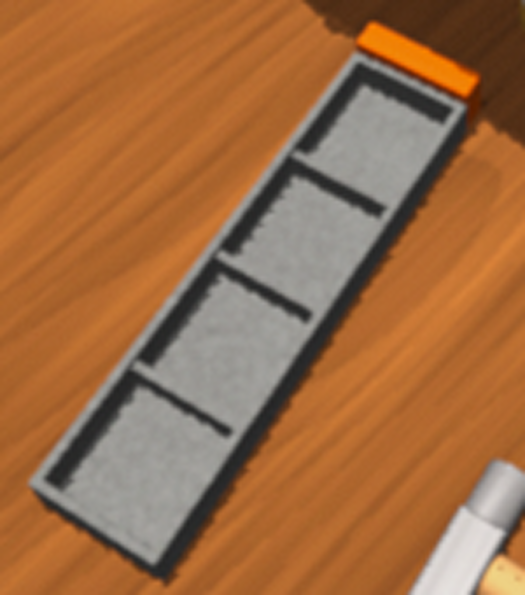

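```bash
cat > h.py <<'E'
from bench import r
import numpy as np,cv2
def ray(n,u,v,z):
    i=r.camera_info(n);K=np.array(i['intrinsics']);R=np.array(i['R']);t=np.array(i['t'])
    d=R.T@np.linalg.inv(K)@[u,v,1];c=-R.T@t
    return c+d*(z-c[2])/d[2]
def rigid(L,W):
    L=np.array(L)[:,:2];W=np.array(W)[:,:2];a=L.mean(0);b=W.mean(0)
    H=(L-a).T@(W-b);th=np.arctan2(H[0,1]-H[1,0],H[0,0]+H[1,1])
    R=np.array([[np.cos(th),-np.sin(th)],[np.sin(th),np.cos(th)]]);t=b-R@a
    return th,R,t,(W-(L@R.T+t))*1000
E
python3 - <<'E'
from h import *
np.set_printoptions(precision=4,suppress=True)
print('tops/coasters')
T=[(153,262,.126),(329,182,.132),(487,97,.138),(632,45,.144)];C=[(200,450),(365,370),(511,300),(643,232)]
Y=[.1125,.0375,-.0375,-.1125]
W=[];W2=[]
for (x,y,z),(a,b) in zip(T,C):
    p=ray('side',118+x/4,178+y/4,z);q=ray('side',118+a/4,178+b/4,.026);W.append(p);W2.append(q);print(p,q)
for w in (W,W2):
    th,R,t,e=rigid([(0,y) for y in Y],w);print('dry',th,t);print(e)
print('finish')
P=[(293,157),(218,258),(135,368),(385,210),(310,315),(230,432),(35,485),(160,568)]
w=[ray('scene',180+x/3.5,215+y/3.5,.028) for x,y in P]
print(np.array(w))
for s in (1,-1):
    L=[(-s*.033,y) for y in (.071,0,-.071)]+[(s*.033,y) for y in (.071,0,-.071)]+[(-s*.038,-.1445),(s*.038,-.1445)]
    th,R,t,e=rigid(L,w);print(s,th,t,abs(e).max());print(e)
P=[(303,57),(455,83)];print([ray('side',325+x/6,130+y/6,.028) for x,y in P])
P=[(62,340),(258,380)];print([ray('side',325+x/6,130+y/6,.038) for x,y in P])
P=[(372,22),(480,75)];print([ray('scene',180+x/3.5,215+y/3.5,.038) for x,y in P])
E
```

```text
tops/coasters
[0.5625 0.3276 0.126 ] [0.5615 0.3319 0.026 ]
[0.5403 0.2585 0.132 ] [0.5422 0.2591 0.026 ]
[0.5255 0.1832 0.138 ] [0.5227 0.1877 0.026 ]
[0.4958 0.1219 0.144 ] [0.5056 0.1136 0.026 ]
dry -0.3008204988991073 [0.531  0.2228]
[[-1.8795 -2.6602]
 [-1.8217 -0.1453]
 [ 5.545  -3.7741]
 [-1.8439  6.5795]]
dry -0.2525635106921887 [0.533  0.2231]
[[ 0.4327 -0.1564]
 [-0.1914 -0.2926]
 [-0.9377  0.9681]
 [ 0.6964 -0.519 ]]
finish
[[ 0.46   -0.1866  0.028 ]
 [ 0.475  -0.2554  0.028 ]
 [ 0.4892 -0.3237  0.028 ]
 [ 0.5214 -0.176   0.028 ]
 [ 0.5347 -0.2452  0.028 ]
 [ 0.5494 -0.3137  0.028 ]
 [ 0.4986 -0.393   0.028 ]
 [ 0.5726 -0.378   0.028 ]]
1 0.2102796400137616 [ 0.5051 -0.2486] 4.8511157827926805
[[ 2.0657 -0.5437]
 [ 2.1665  0.0813]
 [ 1.5601  1.238 ]
 [-1.1521 -3.6811]
 [-2.6682 -3.4762]
 [-2.7906 -2.5334]
 [ 0.5653  4.8511]
 [ 0.2533  4.064 ]]
-1 0.22386707223852742 [ 0.5046 -0.2487] 75.08737049147058
[[-60.9626 -14.4445]
 [-61.8038 -14.0273]
 [-63.3522 -13.0783]
 [ 64.7189  10.8466]
 [ 62.2608  10.8438]
 [ 61.1962  11.5788]
 [-75.0874 -11.834 ]
 [ 73.03    20.1148]]
[array([ 0.5644, -0.3725,  0.028 ]), array([ 0.4936, -0.3901,  0.028 ])]
[array([ 0.5071, -0.0858,  0.038 ]), array([ 0.4327, -0.106 ,  0.038 ])]
[array([ 0.4335, -0.0962,  0.038 ]), array([ 0.5059, -0.0813,  0.038 ])]
```

```bash
cat >> h.py <<'E'
from scipy.spatial.transform import Rotation as Ro
def rep(goal=None,yaw=None):
    """slide in cm & roll to put TCP at goal (world), tool y along world yaw"""
    s=r.read_state();p=np.array(s['ee_pos']);M=Ro.from_quat(s['eef_rot']).as_matrix()
    print('t',round(s['time'],2),'p',p.round(4),'x',M[:,0].round(3),'yaw(y)',round(np.degrees(np.arctan2(M[1,1],M[0,1])),2),'F',np.round(s['ft_force'],1),'w',round(float(s['width']),4))
    if goal is not None: print('slide cm',(M.T@(np.array(goal)-p)*100).round(2))
    if yaw is not None:
        d=np.degrees(yaw)-np.degrees(np.arctan2(M[1,1],M[0,1])); print('roll',round(-d,2))
def wray(s,u,v,z):
    i=r.camera_info('wrist');K=np.array(i['intrinsics']);H=np.array(i['hand_eye'])
    M=Ro.from_quat(s['eef_rot']).as_matrix()
    d=M@H[:3,:3]@np.linalg.inv(K)@[u,v,1];c=M@H[:3,3]+s['ee_pos']
    return c+d*(z-c[2])/d[2]
E
python3 - <<'E'
from h import *
np.set_printoptions(precision=4,suppress=True)
print('blue/black tops',ray('side',118+632/4,178+45/4,.138),ray('side',118+487/4,178+97/4,.144))
T=[(153,262,.126),(329,182,.132),(487,97,.144),(632,45,.138)]
th,R,t,e=rigid([(0,y) for y in (.1125,.0375,-.0375,-.1125)],[ray('side',118+x/4,178+y/4,z) for x,y,z in T]);print(th,t,e)
print('decoys side red1,red2,turq, tops z.112',ray('side',290,163,.112),ray('side',315,235,.112),ray('side',347,215,.112))
s=r.read_state()
print('wrist blue top',wray(s,181,79,.138),'red',wray(s,59,41,.112),'turq',wray(s,66,133,.112),'red2',wray(s,283,218,.112))
rep([0.5055,.1135,.3],-.26)
E
```

```text
blue/black tops [0.5023 0.1152 0.138 ] [0.5187 0.1889 0.144 ]
-0.2786686722776254 [0.5309 0.2225] [[ 0.5967 -3.1134]
 [-0.9375 -0.124 ]
 [-1.9599  2.4416]
 [ 2.3007  0.7958]]
decoys side red1,red2,turq, tops z.112 [ 0.5746 -0.0098  0.112 ] [0.3867 0.1521 0.112 ] [0.3743 0.0749 0.112 ]
wrist blue top [0.5086 0.1076 0.138 ] red [0.3926 0.1432 0.112 ] turq [0.3812 0.0644 0.112 ] red2 [ 0.5849 -0.0202  0.112 ]
t 0.15 p [ 0.6247 -0.      0.1844] x [-0.001 -0.    -1.   ] yaw(y) 0.0 F [-0.  -0.2  0. ] w 0.0872
slide cm [-11.55 -11.93 -11.35]
roll 14.9
```

```bash
python3 -m jog '[{"slide":[-0.5,-2.4,-2.3],"roll":5},{"slide":[-1,-4.8,-4.5],"roll":10},{"slide":[-1.5,-7.2,-6.8],"roll":15},{"slide":[-1.5,-9.6,-9],"roll":15},{"slide":[-1.5,-11.9,-11.1],"roll":15}]' 0 ; python3 -m jog '[{"slide":[0,0,0],"roll":0},{"slide":[0,0,0],"roll":0}]'; python3 - <<'E'
from h import *
rep([0.506,.111,.2],-.26)
cv2.imwrite('pics/w1.png',r.camera('wrist')[:,:,::-1])
E
```

```text
time: 0.57
ee_pos: [0.5043, 0.1121, 0.1996]
eef_rot: [-0.561, -0.431, 0.561, -0.43]
ft_force: [0.0, 0.1, 0.0]
width: 0.0871
time: 0.73
ee_pos: [0.5033, 0.1137, 0.1999]
eef_rot: [-0.56, -0.431, 0.56, -0.431]
ft_force: [0.1, 0.5, 0.1]
width: 0.087
t 0.73 p [0.5033 0.1137 0.1999] x [-0.  0. -1.] yaw(y) -14.83 F [0.1 0.5 0.1] w 0.087
slide cm [-0.01  0.33  0.19]
roll 0.07
```

View pics/w1.png

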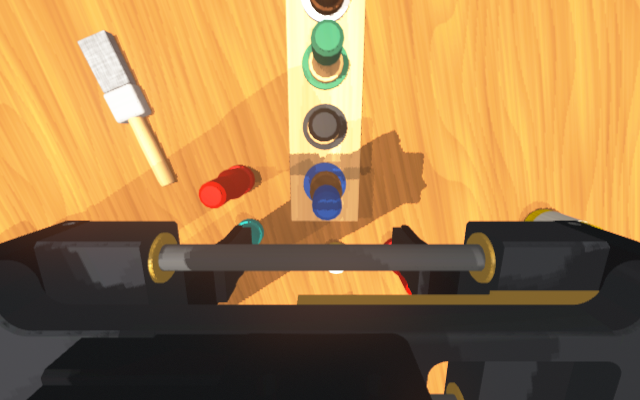

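```bash
python3 - <<'E'
import cv2
a=cv2.imread('pics/w1.png')
cv2.imwrite('pics/c4.png',cv2.resize(a[0:230,270:385],None,fx=2.6,fy=2.6,interpolation=cv2.INTER_CUBIC))
E
```

```text
(no output)
```

View pics/c4.png

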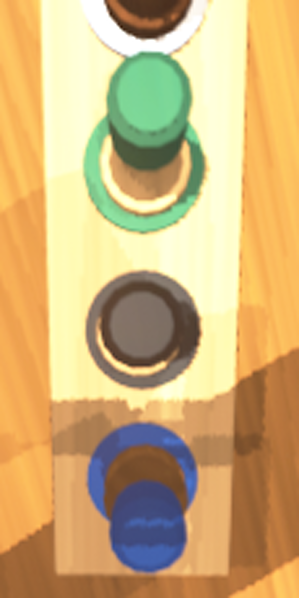

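```bash
python3 - <<'E'
from h import *
np.set_printoptions(precision=4,suppress=True)
s=r.read_state()
f=lambda x,y,z:wray(s,270+x/2.6,y/2.6,z)
print('tops g,k,b',f(149,93,.132),f(139,320,.144),f(148,533,.138))
C=[f(145,172,.026),f(143,328,.026),f(142,478,.026)];print(np.array(C))
th,R,t,e=rigid([(0,.0375),(0,-.0375),(0,-.1125)],C);print(th,t,e)
L=np.array([0,-.1125]);print('blue from fit',R@L+t)
E
```

```text
tops g,k,b [0.5466 0.2518 0.132 ] [0.5246 0.1822 0.144 ] [0.5082 0.1073 0.138 ]
[[0.5464 0.2501 0.026 ]
 [0.5273 0.1812 0.026 ]
 [0.5074 0.108  0.026 ]]
-0.2678844621048041 [0.537  0.2159] [[-0.4696 -2.0062]
 [ 0.2368  1.4538]
 [ 0.2327  0.5524]]
blue from fit [0.5072 0.1074]
```

```bash
python3 - <<'E'
from h import *
rep([0.5075,.1078,.101],-.265)
E
```

```text
t 0.78 p [0.5042 0.1122 0.1997] x [-0. -0. -1.] yaw(y) -14.96 F [ 0.2 -0.7  1.1] w 0.0869
slide cm [9.87 0.44 0.34]
roll 0.23
```

```bash
python3 -m jog '[{"slide":[2,0.4,0.3],"roll":0.2},{"slide":[5,0.4,0.3],"roll":0.2},{"slide":[7.5,0.4,0.3],"roll":0.2},{"slide":[9.9,0.4,0.3],"roll":0.2},{"slide":[9.9,0.4,0.3],"roll":0.2}]'; python3 - <<'E'
from h import *
rep([0.507,.1085,.101],-.265)
cv2.imwrite('pics/w2.png',r.camera('wrist')[:,:,::-1])
cv2.imwrite('pics/s2.png',cv2.resize(r.camera('side')[80:280,180:380,::-1],None,fx=3,fy=3))
E
```

```text
time: 1.2
ee_pos: [0.505, 0.1061, 0.0959]
eef_rot: [-0.559, -0.43, 0.565, -0.428]
ft_force: [-1.7, -0.8, -1.4]
width: 0.0874
t 1.2 p [0.505  0.1061 0.0959] x [-0.008 -0.003 -1.   ] yaw(y) -15.27 F [-1.7 -0.8 -1.4] w 0.0874
slide cm [-0.51  0.13 -0.28]
roll -0.08
```

View pics/w2.png

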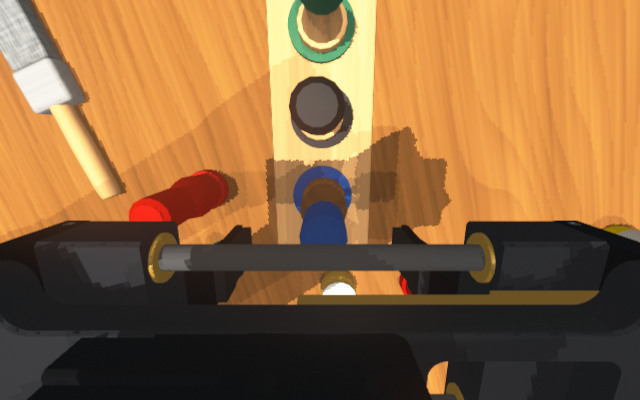

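View pics/s2.png

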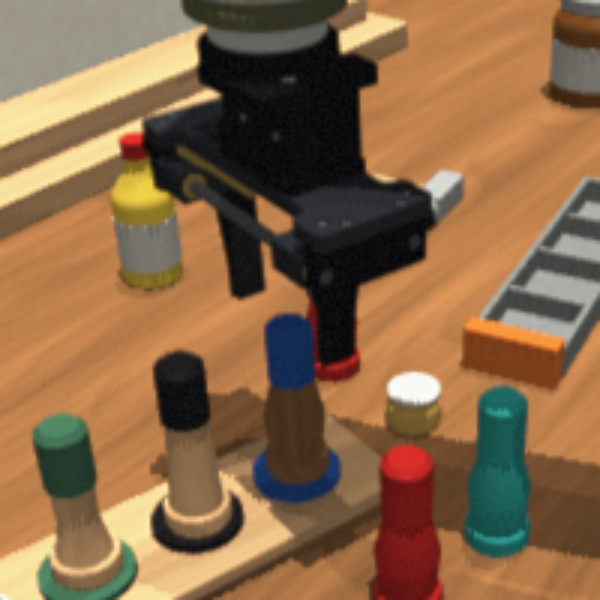

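```bash
python3 - <<'E'
from h import *
s=r.read_state();M=Ro.from_quat(s['eef_rot']).as_matrix();p=np.array(s['ee_pos'])
i=r.camera_info('side')
def pr(X):
    c=np.array(i['R'])@X+i['t'];q=np.array(i['intrinsics'])@c;q=q[:2]/q[2];return ((q-[180,80])*3).round(0)
rep()
print('tcp',pr(p),'fingers',pr(p+M[:,1]*.05),pr(p-M[:,1]*.05))
print('handle axis top/foot',pr(np.array([.507,.1085,.138])),pr(np.array([.507,.1085,.098])),pr(np.array([.507,.1085,.026])))
i=r.camera_info('wrist');H=np.linalg.inv(np.array(i['hand_eye']))
for X in ([0,0,0],[-.019,0,0],[0,.0435,0]):
    c=H@np.array(X+[1]);q=np.array(i['intrinsics'])@c[:3];print(q[:2]/q[2])
E
```

```text
t 1.3 p [0.5075 0.1073 0.1006] x [-0.002 -0.001 -1.   ] yaw(y) -15.24 F [-1.2 -0.4  0.2] w 0.0869
tcp [294. 370.] fingers [251. 335.] [340. 407.]
handle axis top/foot [289. 320.] [293. 374.] [300. 463.]
[321.69952598 220.93506331]
[321.75176579 229.44275626]
[379.30075922 220.9233526 ]
```

```bash
python3 -m jog '[{"slide":[0,0,-0.1],"roll":0},{"slide":[0,0,-0.1],"roll":0},{"slide":[0,0,-0.1],"roll":0},{"slide":[0,0,-0.1],"roll":0},{"slide":[0,0,-0.1],"roll":0}]' 0.45 10; python3 - <<'E'
from h import *
rep([0.507,.1085,.101],-.265)
cv2.imwrite('pics/w3.png',cv2.resize(r.camera('wrist')[150:320,220:430,::-1],None,fx=3,fy=3))
cv2.imwrite('pics/s3.png',cv2.resize(r.camera('side')[130:260,220:350,::-1],None,fx=4,fy=4))
E
```

```text
time: 1.72
ee_pos: [0.508, 0.1084, 0.1012]
eef_rot: [-0.561, -0.429, 0.562, -0.429]
ft_force: [0.5, -0.5, -0.1]
width: 0.0612
t 1.72 p [0.508  0.1084 0.1012] x [-0.001 -0.001 -1.   ] yaw(y) -15.24 F [ 0.5 -0.5 -0.1] w 0.0612
slide cm [ 0.02 -0.1   0.01]
roll -0.05
```

View pics/w3.png

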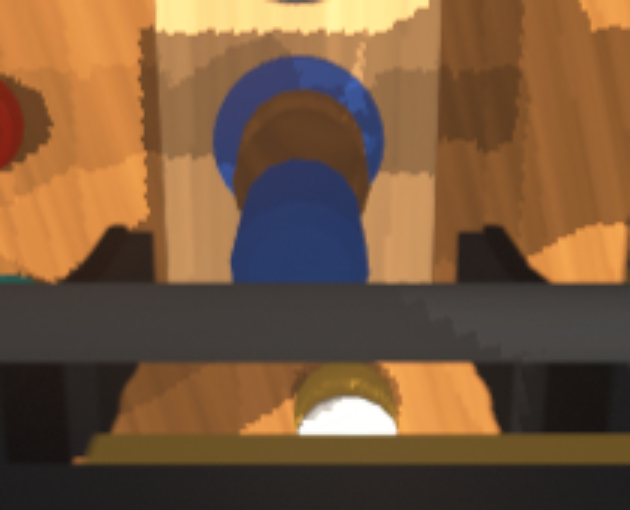

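View pics/s3.png

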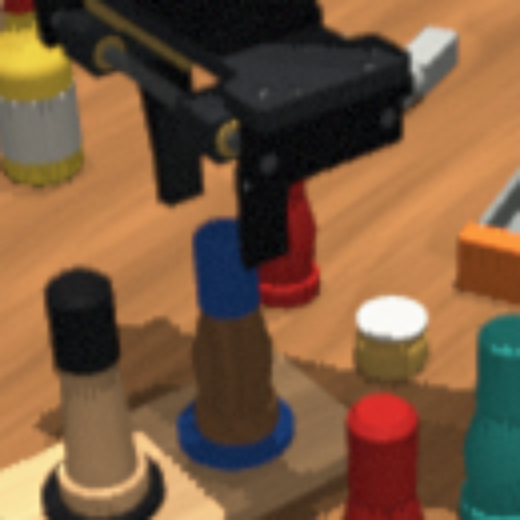

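```bash
python3 - <<'E'
from h import *
s=r.read_state();M=Ro.from_quat(s['eef_rot']).as_matrix();p=np.array(s['ee_pos'])
i=r.camera_info('side');w=r.camera_info('wrist');H=np.linalg.inv(np.array(w['hand_eye']))
def pr(X):
    X=p+M@np.array(X);c=np.array(i['R'])@X+i['t'];q=np.array(i['intrinsics'])@c;q=q[:2]/q[2];return ((q-[220,130])*4).round(0)
def pw(X):
    c=H@np.array(list(X)+[1]);q=np.array(w['intrinsics'])@c[:3];return ((q[:2]/q[2]-[220,150])*3).round(0)
for sg in (-1,1):
  for x in (0,-.02,-.035):
    for z in (-.0095,.0095):
      for h in (.0306,.0456): print(sg,x,z,h,pr([x,sg*h,z]),pw([x,sg*h,z]))
E
```

```text
-1 0 -0.0095 0.0306 [249. 331.] [182. 176.]
-1 0 -0.0095 0.0456 [268. 346.] [122. 176.]
-1 0 0.0095 0.0306 [284. 315.] [185. 248.]
-1 0 0.0095 0.0456 [303. 330.] [126. 248.]
-1 -0.02 -0.0095 0.0306 [247. 295.] [170. 200.]
-1 -0.02 -0.0095 0.0456 [266. 310.] [103. 200.]
-1 -0.02 0.0095 0.0306 [282. 280.] [173. 279.]
-1 -0.02 0.0095 0.0456 [301. 294.] [108. 279.]
-1 -0.035 -0.0095 0.0306 [245. 267.] [159. 221.]
-1 -0.035 -0.0095 0.0456 [264. 282.] [ 87. 221.]
-1 -0.035 0.0095 0.0306 [280. 252.] [162. 306.]
-1 -0.035 0.0095 0.0456 [300. 267.] [ 92. 306.]
1 0 -0.0095 0.0306 [178. 272.] [428. 176.]
1 0 -0.0095 0.0456 [161. 258.] [488. 176.]
1 0 0.0095 0.0306 [211. 258.] [425. 248.]
1 0 0.0095 0.0456 [194. 245.] [484. 248.]
1 -0.02 -0.0095 0.0306 [174. 237.] [441. 200.]
1 -0.02 -0.0095 0.0456 [158. 223.] [507. 200.]
1 -0.02 0.0095 0.0306 [208. 223.] [438. 279.]
1 -0.02 0.0095 0.0456 [191. 210.] [502. 279.]
1 -0.035 -0.0095 0.0306 [172. 210.] [452. 221.]
1 -0.035 -0.0095 0.0456 [155. 197.] [524. 221.]
1 -0.035 0.0095 0.0306 [206. 196.] [448. 306.]
1 -0.035 0.0095 0.0456 [189. 184.] [519. 306.]
```

```bash
python3 -m jog '[{"slide":[-2,0,0],"roll":0},{"slide":[-5,0,0],"roll":0},{"slide":[-6,0,0],"roll":0},{"slide":[-6,0,0],"roll":0},{"slide":[-6,0,0],"roll":0}]' 1 10;python3 -m jog '[{"slide":[0,0,0],"roll":0},{"slide":[0,0,0],"roll":0},{"slide":[0,0,0],"roll":0},{"slide":[0,0,0],"roll":0},{"slide":[0,0,0],"roll":0}]' ; python3 - <<'E'
from h import *
rep()
s=r.read_state();M=Ro.from_quat(s['eef_rot']).as_matrix();p=np.array(s['ee_pos'])
i=r.camera_info('side')
def pr(X):
    X=p+M@np.array(X);c=np.array(i['R'])@X+i['t'];q=np.array(i['intrinsics'])@c;q=q[:2]/q[2];return ((q-[220,90])*4).round(0)
for x in (0,-.02,-.04): print(pr([x,0,0]),pr([x,0,-.0095]),pr([x,0,.0095]))
cv2.imwrite('pics/s4.png',cv2.resize(r.camera('side')[90:240,220:350,::-1],None,fx=4,fy=4))
E
```

```text
time: 2.23
ee_pos: [0.5081, 0.1084, 0.161]
eef_rot: [-0.562, -0.429, 0.562, -0.429]
ft_force: [1.1, -0.2, -0.7]
width: 0.0222
time: 2.65
ee_pos: [0.5079, 0.1084, 0.1606]
eef_rot: [-0.561, -0.429, 0.562, -0.429]
ft_force: [-0.1, -0.2, 1.1]
width: 0.0005
t 2.65 p [0.5079 0.1084 0.1606] x [-0.001 -0.001 -1.   ] yaw(y) -15.23 F [-0.1 -0.2  1.1] w 0.0005
[222. 344.] [204. 351.] [239. 337.]
[219. 305.] [200. 312.] [237. 299.]
[216. 265.] [197. 272.] [234. 259.]
```

View pics/s4.png

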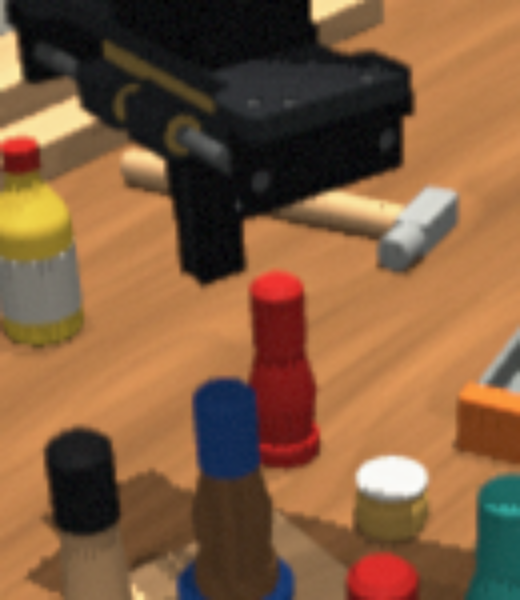

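```bash
python3 - <<'E'
from h import *
s=r.read_state();M=Ro.from_quat(s['eef_rot']).as_matrix();p=np.array(s['ee_pos'])
i=r.camera_info('scene')
def pr(X):
    X=p+M@np.array(X);c=np.array(i['R'])@X+i['t'];q=np.array(i['intrinsics'])@c;q=q[:2]/q[2];return q
o=(pr([0,0,0])-[60,60]).astype(int);print(o)
for x in (0,-.02,-.04): print(((pr([x,0,0])-o)*5).round())
im=r.camera('scene')[o[1]:o[1]+110,o[0]:o[0]+120,::-1]
cv2.imwrite('pics/s5.png',cv2.resize(im,None,fx=5,fy=5))
cv2.imwrite('pics/w5.png',cv2.resize(r.camera('wrist')[150:320,220:430,::-1],None,fx=3,fy=3))
E
```

```text
[321  83]
[302. 304.]
[308. 267.]
[315. 229.]
```

View pics/s5.png

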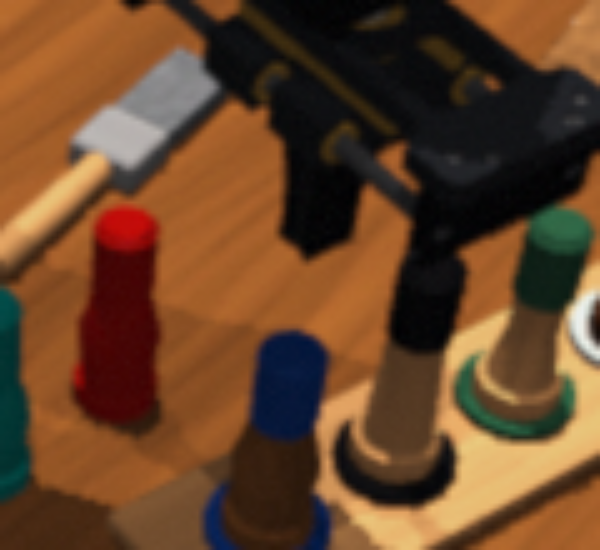

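View pics/w5.png

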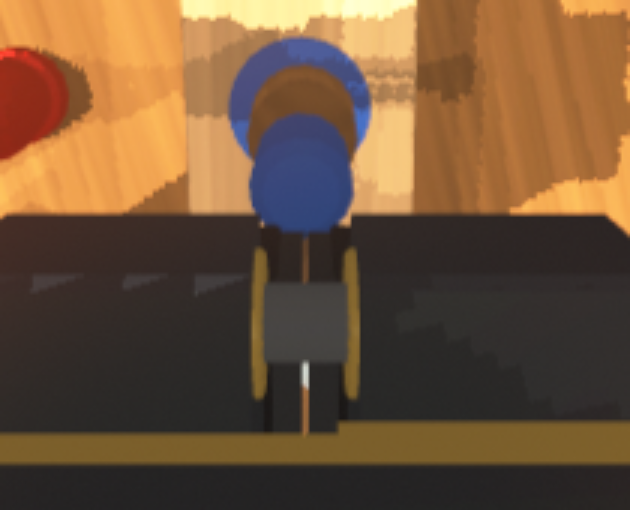

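```bash
python3 -m jog '[{"slide":[0,0,0],"roll":0},{"slide":[0,0,0],"roll":0},{"slide":[0,0,0],"roll":0},{"slide":[0,0,0],"roll":0},{"slide":[0,0,0],"roll":0}]' 0.4 5;python3 -m jog '[{"slide":[2,0,0],"roll":0},{"slide":[4,0,0],"roll":0},{"slide":[5,0,0],"roll":0},{"slide":[5,0,0],"roll":0},{"slide":[5,0,0],"roll":0}]' ; python3 -m jog '[{"slide":[0,0,0],"roll":0},{"slide":[0,0,0],"roll":0},{"slide":[0,0,0],"roll":0},{"slide":[0,0,0],"roll":0},{"slide":[0,0,0],"roll":0}]' 0.75 3
```

```text
time: 3.22
ee_pos: [0.5081, 0.1084, 0.1609]
eef_rot: [-0.562, -0.429, 0.562, -0.429]
ft_force: [0.1, -0.8, -0.4]
width: 0.026
time: 3.63
ee_pos: [0.5079, 0.1084, 0.111]
eef_rot: [-0.561, -0.429, 0.562, -0.429]
ft_force: [0.5, -0.1, -0.0]
width: 0.0507
time: 4.05
ee_pos: [0.5081, 0.1084, 0.1114]
eef_rot: [-0.562, -0.429, 0.562, -0.429]
ft_force: [-1.0, -0.4, -0.2]
width: 0.0273
```

```bash
python3 -m jog '[{"slide":[0,0,0],"roll":0},{"slide":[0,0,0],"roll":0},{"slide":[0,0,0],"roll":0}]' 0.75 3; python3 - <<'E'
from h import *
rep()
cv2.imwrite('pics/s6.png',cv2.resize(r.camera('side')[90:240,220:350,::-1],None,fx=4,fy=4))
E
```

```text
time: 4.3
ee_pos: [0.5082, 0.1084, 0.1115]
eef_rot: [-0.562, -0.429, 0.562, -0.429]
ft_force: [0.2, 0.4, 0.2]
width: 0.0222
t 4.3 p [0.5082 0.1084 0.1115] x [-0.001 -0.001 -1.   ] yaw(y) -15.23 F [0.2 0.4 0.2] w 0.0222
```

View pics/s6.png

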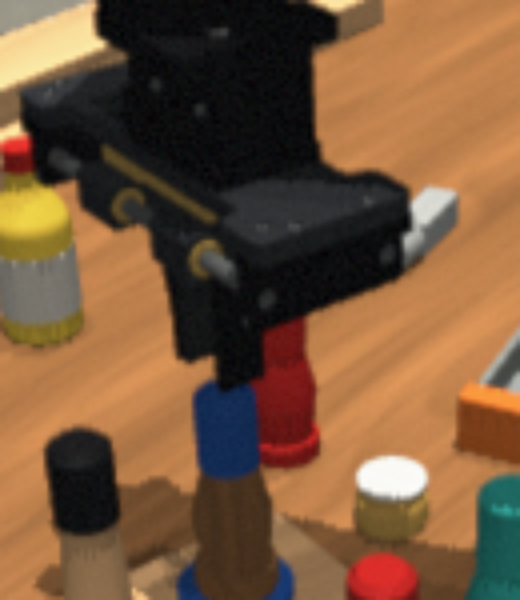

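The test settles it: the fingers shut above the cap without touching it, so the real tips sit about 36 mm behind the reported TCP. All three cameras agree. I'll allow for that by putting the TCP 73 mm below each handle's top.

```bash
python3 -m jog '[{"slide":[-0.5,0,0],"roll":0},{"slide":[-0.5,0,0],"roll":0},{"slide":[-0.5,0,0],"roll":0},{"slide":[-0.5,0,0],"roll":0},{"slide":[-0.5,0,0],"roll":0}]' 0 20;python3 -m jog '[{"slide":[0,0,0],"roll":0},{"slide":[0,0,0],"roll":0}]'; python3 - <<'E'
from h import *
rep([0.5078,.1085,.065],-.265)
E
```

```text
time: 4.77
ee_pos: [0.5081, 0.1084, 0.1164]
eef_rot: [-0.562, -0.429, 0.562, -0.429]
ft_force: [0.3, -0.4, -0.1]
width: 0.0474
time: 4.93
ee_pos: [0.508, 0.1084, 0.1163]
eef_rot: [-0.561, -0.429, 0.562, -0.429]
ft_force: [-0.4, 0.6, -0.7]
width: 0.0606
t 4.93 p [0.508  0.1084 0.1163] x [-0.001 -0.001 -1.   ] yaw(y) -15.24 F [-0.4  0.6 -0.7] w 0.0606
slide cm [ 5.13 -0.02 -0.01]
roll -0.05
```

```bash
python3 -m jog '[{"slide":[1,0,0],"roll":0},{"slide":[2.5,0,0],"roll":0},{"slide":[4,0,0],"roll":0},{"slide":[5.1,0,0],"roll":0},{"slide":[5.1,0,0],"roll":0}]'; python3 - <<'E'
from h import *
rep([0.5078,.1085,.065],-.265)
cv2.imwrite('pics/w7.png',cv2.resize(r.camera('wrist')[130:320,200:450,::-1],None,fx=3,fy=3))
cv2.imwrite('pics/s7.png',cv2.resize(r.camera('side')[130:260,220:350,::-1],None,fx=4,fy=4))
E
```

```text
time: 5.35
ee_pos: [0.5062, 0.1078, 0.0625]
eef_rot: [-0.56, -0.43, 0.564, -0.429]
ft_force: [-0.2, 0.8, -0.7]
width: 0.0859
t 5.35 p [0.5062 0.1078 0.0625] x [-0.005 -0.002 -1.   ] yaw(y) -15.23 F [-0.2  0.8 -0.7] w 0.0859
slide cm [-0.25  0.13 -0.1 ]
roll -0.05
```

View pics/w7.png

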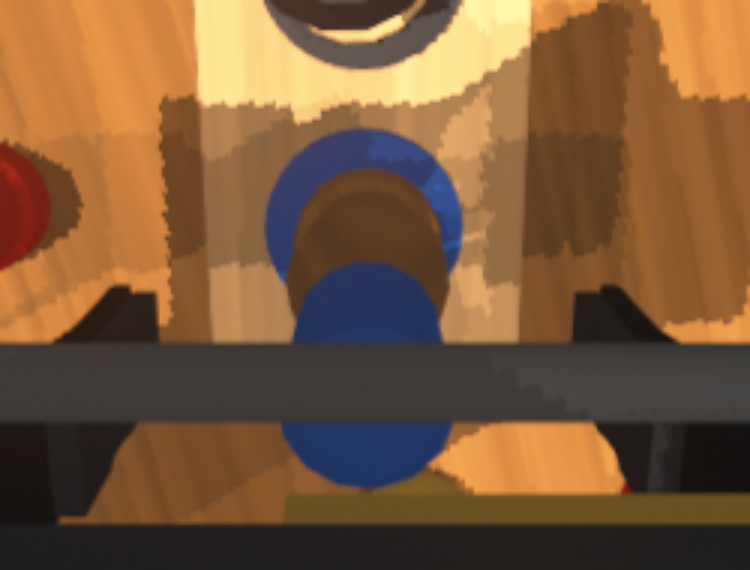

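View pics/s7.png

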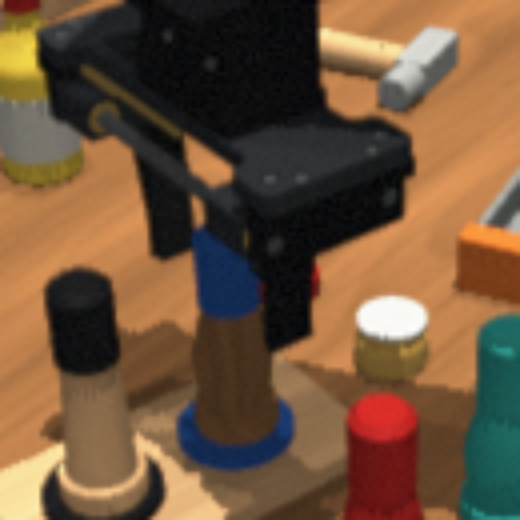

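```bash
python3 -m jog '[{"slide":[-0.3,0.15,0],"roll":0},{"slide":[-0.3,0.15,0],"roll":0},{"slide":[-0.3,0.15,0],"roll":0},{"slide":[-0.3,0.15,0],"roll":0},{"slide":[-0.3,0.15,0],"roll":0}]' 1 20;python3 -m jog '[{"slide":[0,0,0],"roll":0},{"slide":[0,0,0],"roll":0},{"slide":[0,0,0],"roll":0},{"slide":[0,0,0],"roll":0},{"slide":[0,0,0],"roll":0}]' 1 20; python3 - <<'E'
from h import *
rep([0.5078,.1085,.16],-.265)
E
```

```text
time: 5.87
ee_pos: [0.5094, 0.108, 0.0684]
eef_rot: [-0.561, -0.429, 0.562, -0.429]
ft_force: [-0.7, -0.1, -0.3]
width: 0.0615
time: 6.28
ee_pos: [0.5093, 0.108, 0.0683]
eef_rot: [-0.561, -0.429, 0.562, -0.429]
ft_force: [0.6, 0.7, -1.0]
width: 0.0295
t 6.28 p [0.5093 0.108  0.0683] x [-0.001 -0.001 -1.   ] yaw(y) -15.23 F [ 0.6  0.7 -1. ] w 0.0295
slide cm [-9.17 -0.17 -0.  ]
roll -0.05
```

```bash
python3 -m jog '[{"slide":[-1,0,0],"roll":0},{"slide":[-4,0,0],"roll":0},{"slide":[-8,0,0],"roll":0},{"slide":[-12,0,0],"roll":0},{"slide":[-12,0,0],"roll":0}]'; python3 - <<'E'
from h import *
rep([0.5,-.145,.2],.21)
cv2.imwrite('pics/s8.png',r.camera('side')[:,:,::-1])
E
```

```text
time: 6.7
ee_pos: [0.5131, 0.1091, 0.1971]
eef_rot: [0.565, 0.428, -0.559, 0.431]
ft_force: [0.9, 1.0, -1.1]
width: 0.0293
t 6.7 p [0.5131 0.1091 0.1971] x [ 0.01   0.002 -1.   ] yaw(y) -15.24 F [ 0.9  1.  -1.1] w 0.0293
slide cm [-0.36  5.42 24.86]
roll -27.27
```

View pics/s8.png

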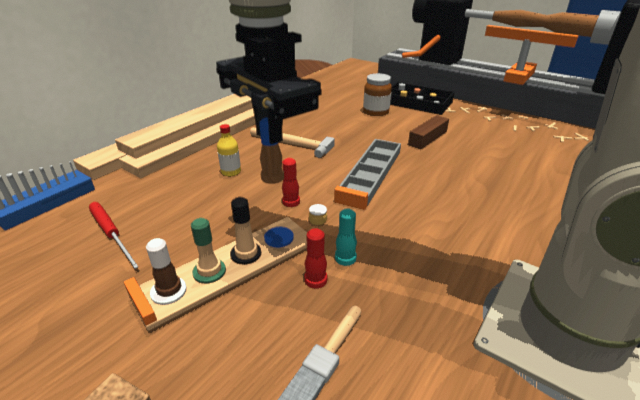

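```bash
python3 -m jog '[{"slide":[-0.2,1,3.2],"roll":-5.4},{"slide":[-0.2,2,7],"roll":-10.8},{"slide":[-0.2,3,11],"roll":-16.2},{"slide":[-0.2,4.1,15],"roll":-21.6},{"slide":[-0.2,5.2,19],"roll":-27}]'; python3 - <<'E'
from h import *
rep([0.53,-.37,.2],.21)
E
```

```text
time: 7.17
ee_pos: [0.5113, -0.09, 0.1948]
eef_rot: [0.446, 0.548, -0.443, 0.551]
ft_force: [0.7, -0.1, -1.2]
width: 0.0296
t 7.17 p [ 0.5113 -0.09    0.1948] x [ 0.006  0.001 -1.   ] yaw(y) 12.06 F [ 0.7 -0.1 -1.2] w 0.0296
slide cm [-0.55 -4.02 27.77]
roll 0.02
```

```bash
python3 -m jog '[{"slide":[-0.3,-0.6,4],"roll":0},{"slide":[-0.5,-1.2,8],"roll":0},{"slide":[-0.5,-1.8,12],"roll":0},{"slide":[-0.5,-2.4,16],"roll":0},{"slide":[-0.5,-3,20],"roll":0}]';python3 -m jog '[{"slide":[0,-0.5,4],"roll":0},{"slide":[0,-1,7.5],"roll":0},{"slide":[0,-1,7.5],"roll":0},{"slide":[0,-1,7.5],"roll":0},{"slide":[0,-1,7.5],"roll":0}]'; python3 - <<'E'
from h import *
rep()
s=r.read_state();print(s['ee_pos'].tolist() if hasattr(s['ee_pos'],'tolist') else s['ee_pos'],s['eef_rot'])
cv2.imwrite('pics/w8.png',r.camera('wrist')[:,:,::-1])
E
```

```text
time: 7.58
ee_pos: [0.5231, -0.2937, 0.199]
eef_rot: [0.446, 0.549, -0.443, 0.551]
ft_force: [0.8, 1.1, 0.1]
width: 0.0293
time: 8.0
ee_pos: [0.5289, -0.3684, 0.1981]
eef_rot: [0.446, 0.549, -0.443, 0.55]
ft_force: [0.4, -0.3, -1.4]
width: 0.0294
t 8.0 p [ 0.5289 -0.3684  0.1981] x [ 0.004  0.003 -1.   ] yaw(y) 12.08 F [ 0.4 -0.3 -1.4] w 0.0294
[0.5288809819945438, -0.3683528595254785, 0.19812085656430697] [ 0.44632589  0.54938402 -0.44291571  0.55026909]
```

View pics/w8.png

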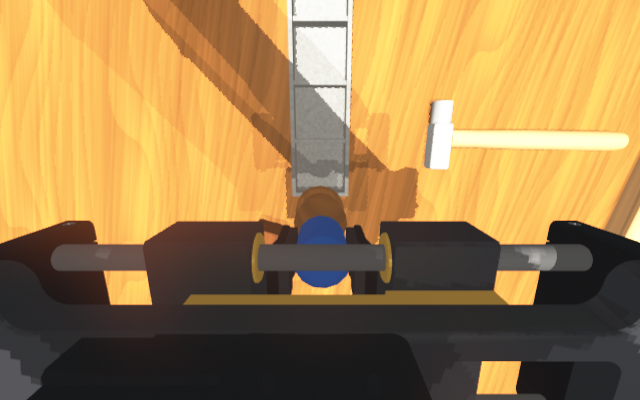

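```bash
python3 - <<'E'
import cv2
a=cv2.imread('pics/w8.png')
cv2.imwrite('pics/c8.png',cv2.resize(a[0:200,270:370],None,fx=4,fy=3,interpolation=cv2.INTER_CUBIC))
E
```

```text
(no output)
```

View pics/c8.png

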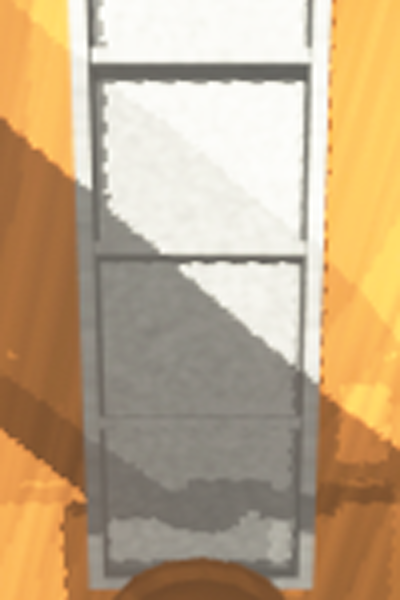

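```bash
python3 - <<'E'
from h import *
np.set_printoptions(precision=4,suppress=True)
s=dict(ee_pos=np.array([0.52888,-0.36835,0.19812]),eef_rot=[0.44632589,0.54938402,-0.44291571,0.55026909])
P=[(72,57),(330,57),(80,248),(322,248),(85,409),(316,409),(90,588),(312,588)]
L=[(-.038,.071),(.038,.071),(-.038,0),(.038,0),(-.038,-.071),(.038,-.071),(-.038,-.1445),(.038,-.1445)]
W=[wray(s,270+x/4,y/3,.028) for x,y in P];print(np.array(W))
th,R,t,e=rigid(L,W);print(th,t);print(e)
for y in (.1065,.0355,-.0355,-.1065): print(y,R@[0,y]+t)
E
```

```text
[[ 0.4499 -0.1858  0.028 ]
 [ 0.5242 -0.1697  0.028 ]
 [ 0.465  -0.2541  0.028 ]
 [ 0.5383 -0.2383  0.028 ]
 [ 0.4784 -0.3174  0.028 ]
 [ 0.5516 -0.3017  0.028 ]
 [ 0.4946 -0.3949  0.028 ]
 [ 0.5687 -0.3791  0.028 ]]
0.20990380814725373 [ 0.5013 -0.2448]
[[ 0.5501 -2.5234]
 [ 0.5742 -2.3037]
 [ 0.8362 -1.3371]
 [-0.1631 -1.4161]
 [-0.5439  4.7754]
 [-1.7039  4.5901]
 [ 0.3645 -0.8499]
 [ 0.086  -0.9354]]
0.1065 [ 0.4791 -0.1406]
0.0355 [ 0.4939 -0.2101]
-0.0355 [ 0.5087 -0.2795]
-0.1065 [ 0.5235 -0.349 ]
```

```bash
python3 - <<'E'
from h import *
rep([0.4795,-.142,.198],.21)
E
```

```text
t 8.05 p [ 0.5293 -0.3677  0.1985] x [ 0.005  0.003 -1.   ] yaw(y) 12.15 F [1.9 1.2 0.1] w 0.0297
slide cm [  0.1   -0.12 -23.11]
roll 0.12
```

```bash
python3 -m jog '[{"slide":[0,0,-3],"roll":0},{"slide":[0,0,-7],"roll":0},{"slide":[0,0,-11],"roll":0},{"slide":[0,-0.1,-15],"roll":0},{"slide":[0,-0.1,-19],"roll":0.1}]';python3 -m jog '[{"slide":[1,0,-2],"roll":0},{"slide":[4,0,-4],"roll":0},{"slide":[5,0,-4],"roll":0},{"slide":[5,0,-4],"roll":0},{"slide":[5,0,-4],"roll":0}]'; python3 - <<'E'
from h import *
rep([0.4795,-.142,.0485],.21)
E
```

```text
time: 8.47
ee_pos: [0.4875, -0.1789, 0.1991]
eef_rot: [0.446, 0.549, -0.442, 0.551]
ft_force: [0.7, 1.1, -0.3]
width: 0.0292
time: 8.88
ee_pos: [0.4791, -0.1394, 0.1494]
eef_rot: [0.446, 0.55, -0.442, 0.551]
ft_force: [0.9, -1.1, 0.1]
width: 0.0295
t 8.88 p [ 0.4791 -0.1394  0.1494] x [ 0.005  0.003 -1.   ] yaw(y) 12.26 F [ 0.9 -1.1  0.1] w 0.0295
slide cm [10.09 -0.07  0.28]
roll 0.22
```

```bash
python3 -m jog '[{"slide":[2,0,0.2],"roll":0.2},{"slide":[4.5,0,0.3],"roll":0.2},{"slide":[6,0,0.3],"roll":0.2},{"slide":[6,0,0.3],"roll":0.2},{"slide":[6,0,0.3],"roll":0.2}]'; python3 - <<'E'
from h import *
rep([0.4795,-.142,.0485],.21)
cv2.imwrite('pics/s9.png',cv2.resize(r.camera('side')[90:240,290:430,::-1],None,fx=4,fy=4))
cv2.imwrite('pics/sc9.png',cv2.resize(r.camera('scene')[180:330,210:370,::-1],None,fx=4,fy=4))
E
```

```text
time: 9.3
ee_pos: [0.4804, -0.1429, 0.0902]
eef_rot: [0.447, 0.549, -0.443, 0.55]
ft_force: [1.2, -0.8, -0.0]
width: 0.0293
t 9.3 p [ 0.4804 -0.1429  0.0902] x [ 0.005  0.003 -1.   ] yaw(y) 12.0 F [ 1.2 -0.8 -0. ] w 0.0293
slide cm [ 4.17 -0.09 -0.1 ]
roll -0.04
```

View pics/s9.png

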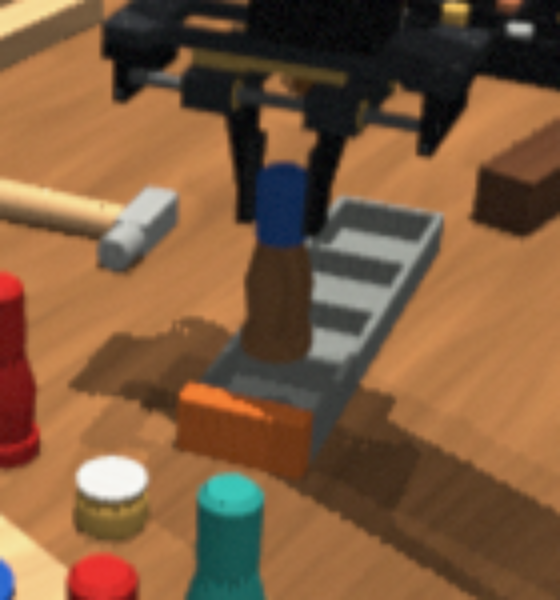

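View pics/sc9.png

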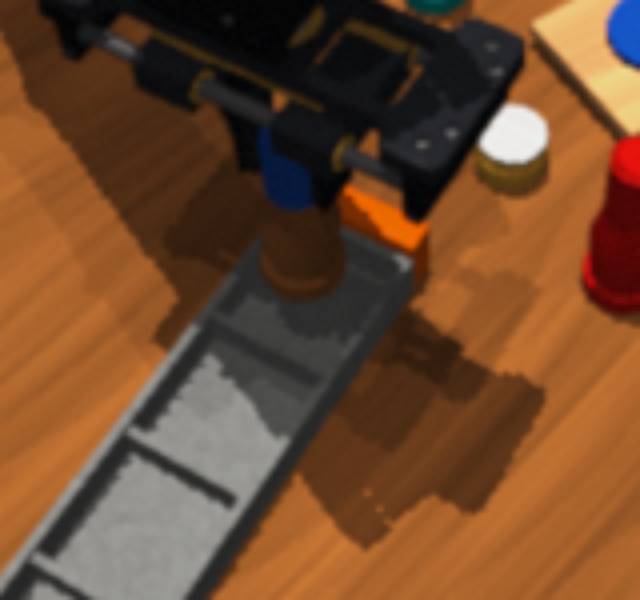

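```bash
python3 -m jog '[{"slide":[1,-0.1,-0.1],"roll":0},{"slide":[2,-0.1,-0.1],"roll":0},{"slide":[3,-0.1,-0.1],"roll":0},{"slide":[3.6,-0.1,-0.1],"roll":0},{"slide":[3.6,-0.1,-0.1],"roll":0}]'; python3 -m jog '[{"slide":[0.2,0,0],"roll":0},{"slide":[0.5,0,0],"roll":0},{"slide":[0.5,0,0],"roll":0}]';python3 - <<'E'
from h import *
rep([0.4795,-.142,.0485],.21)
cv2.imwrite('pics/s10.png',cv2.resize(r.camera('side')[90:240,290:430,::-1],None,fx=4,fy=4))
cv2.imwrite('pics/sc10.png',cv2.resize(r.camera('scene')[180:330,210:370,::-1],None,fx=4,fy=4))
E
```

```text
time: 9.82
ee_pos: [0.479, -0.1417, 0.0533]
eef_rot: [0.447, 0.549, -0.443, 0.55]
ft_force: [-0.7, 0.6, -0.8]
width: 0.0292
time: 10.07
ee_pos: [0.4788, -0.1416, 0.0478]
eef_rot: [0.446, 0.549, -0.443, 0.55]
ft_force: [0.2, 0.0, -0.3]
width: 0.0295
t 10.07 p [ 0.4788 -0.1416  0.0478] x [ 0.004  0.003 -1.   ] yaw(y) 12.03 F [ 0.2  0.  -0.3] w 0.0295
slide cm [-0.07  0.06  0.05]
roll -0.01
```

View pics/s10.png

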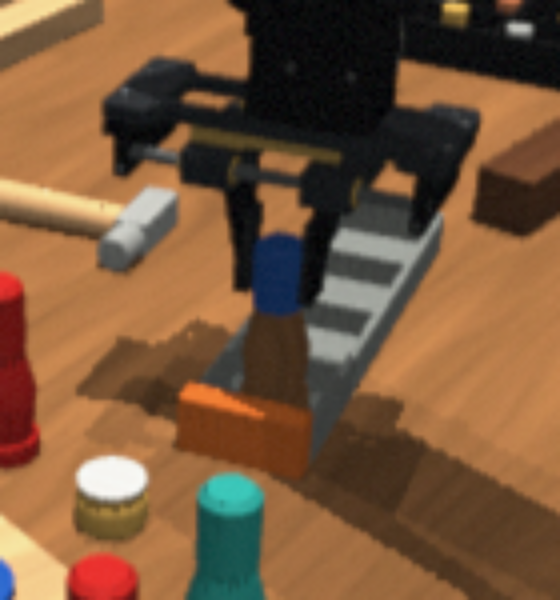

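View pics/sc10.png

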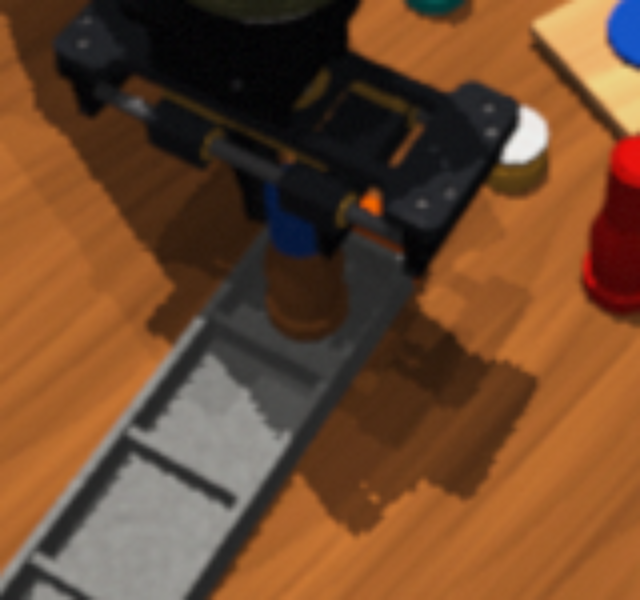

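```bash
cat >> h.py <<'E'
def proj(n,X):
    i=r.camera_info(n);c=np.array(i['R'])@np.array(X)+i['t'];q=np.array(i['intrinsics'])@c;return q[:2]/q[2]
E
python3 - <<'E'
from h import *
c=np.array([.5017,-.2463]);th=.21;R=np.array([[np.cos(th),-np.sin(th)],[np.sin(th),np.cos(th)]])
W=lambda x,y,z:[*(c+R@[x,y]),z]
P=lambda X:((proj('scene',X)-[210,180])*4).round()
print('bay ctr floor',P(W(0,.1065,.005)),'divider left/right top',P(W(-.033,.071,.028)),P(W(.033,.071,.028)),P(W(-.033,0,.028)),P(W(.033,0,.028)))
print('orange corner inner', P(W(-.038,.1445,.038)),P(W(.038,.1445,.038)))
print(ray('scene',210+307/4,180+315/4,.008), ray('scene',210+307/4,180+315/4,.012))
print('foot outline if at tcp',[P([.479+.021*np.cos(a),-.1417+.021*np.sin(a),.006]).tolist() for a in np.arange(0,6.28,.785)])
E
```

```text
bay ctr floor [310. 307.] divider left/right top [212. 309.] [326. 369.] [125. 424.] [242. 490.]
orange corner inner [283. 186.] [412. 249.]
[ 0.48288126 -0.14740798  0.008     ] [ 0.48467781 -0.14890219  0.012     ]
foot outline if at tcp [[340.0, 329.0], [351.0, 303.0], [338.0, 279.0], [309.0, 270.0], [280.0, 281.0], [268.0, 307.0], [280.0, 332.0], [310.0, 342.0]]
```

```bash
python3 -m jog '[{"slide":[0,0,0],"roll":0},{"slide":[0,0,0],"roll":0},{"slide":[0,0,0],"roll":0},{"slide":[0,0,0],"roll":0},{"slide":[0,0,0],"roll":0}]' 0 20;python3 -m jog '[{"slide":[0,0,0],"roll":0},{"slide":[0,0,0],"roll":0},{"slide":[-1,0,0],"roll":0},{"slide":[-3,0,0],"roll":0},{"slide":[-6,0,0],"roll":0}]';python3 -m jog '[{"slide":[-3,0,-1],"roll":0},{"slide":[-6,0,-4],"roll":0},{"slide":[-8,0,-8],"roll":0},{"slide":[-8,0,-12],"roll":0},{"slide":[-8,0,-15],"roll":5}]'; python3 - <<'E'
from h import *
rep([0.526,.181,.19],-.262)
cv2.imwrite('pics/s11.png',cv2.resize(r.camera('side')[90:240,290:430,::-1],None,fx=4,fy=4))
cv2.imwrite('pics/sc11.png',cv2.resize(r.camera('scene')[180:330,210:370,::-1],None,fx=4,fy=4))
E
```

```text
time: 10.58
ee_pos: [0.4793, -0.1417, 0.0485]
eef_rot: [0.447, 0.549, -0.443, 0.55]
ft_force: [-0.2, -0.3, 0.3]
width: 0.0549
time: 11.0
ee_pos: [0.4774, -0.1415, 0.1079]
eef_rot: [0.446, 0.55, -0.444, 0.549]
ft_force: [-0.2, 1.3, 0.7]
width: 0.0841
time: 11.42
ee_pos: [0.4462, 0.0077, 0.1909]
eef_rot: [0.47, 0.53, -0.466, 0.531]
ft_force: [1.0, 0.9, -0.5]
width: 0.0867
t 11.42 p [0.4462 0.0077 0.1909] x [ 0.005  0.004 -1.   ] yaw(y) 7.16 F [ 1.   0.9 -0.5] w 0.0867
slide cm [  0.2   10.08 -16.2 ]
roll 22.17
```

View pics/s11.png

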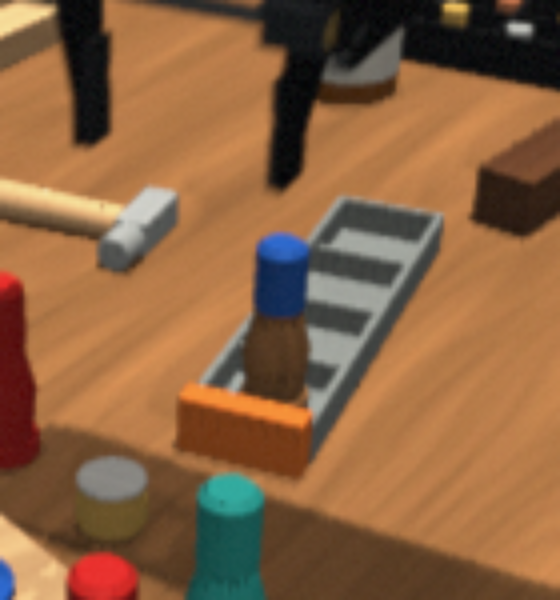

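View pics/sc11.png

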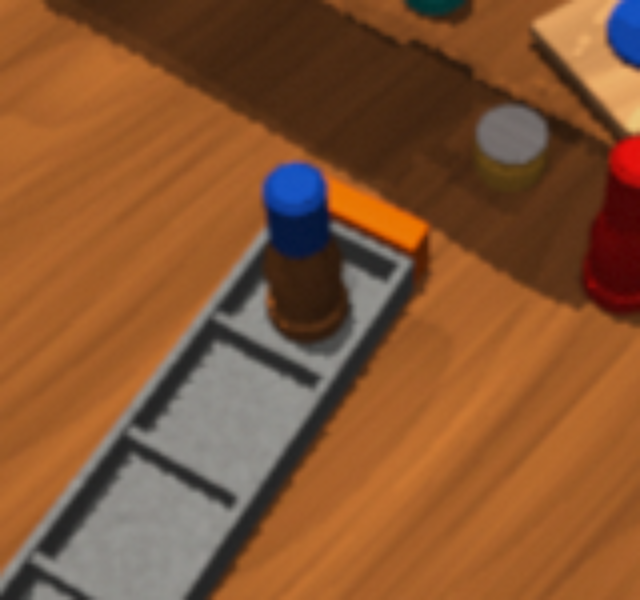

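```bash
python3 -m jog '[{"slide":[0,2,-3],"roll":4.4},{"slide":[0,4,-6.2],"roll":8.8},{"slide":[0,6,-9.5],"roll":13.2},{"slide":[0,8,-13],"roll":17.6},{"slide":[0,10,-16.3],"roll":22}]';python3 -m jog '[{"slide":[0,0,0],"roll":0},{"slide":[0,0,0],"roll":0}]'; python3 - <<'E'
from h import *
rep([0.5255,.183,.074],-.265)
s=r.read_state();print(s['ee_pos'],s['eef_rot'])
a=r.camera('wrist')[:,:,::-1];cv2.imwrite('pics/w12.png',a)
cv2.imwrite('pics/c12.png',cv2.resize(a[0:240,240:400],None,fx=2.5,fy=2.5,interpolation=cv2.INTER_CUBIC))
E
```

```text
time: 11.93
ee_pos: [0.525, 0.1858, 0.1916]
eef_rot: [0.563, 0.431, -0.559, 0.43]
ft_force: [0.6, 0.3, 0.2]
width: 0.087
time: 12.1
ee_pos: [0.5251, 0.1876, 0.1914]
eef_rot: [0.562, 0.432, -0.559, 0.43]
ft_force: [-0.3, -0.3, -0.3]
width: 0.0871
t 12.1 p [0.5251 0.1876 0.1914] x [ 0.002  0.005 -1.   ] yaw(y) -14.87 F [-0.3 -0.3 -0.3] w 0.0871
slide cm [11.74  0.15  0.5 ]
roll 0.31
[0.52505673 0.18763888 0.19142983] [ 0.5621724   0.43184617 -0.55881295  0.43034772]
```

View pics/c12.png

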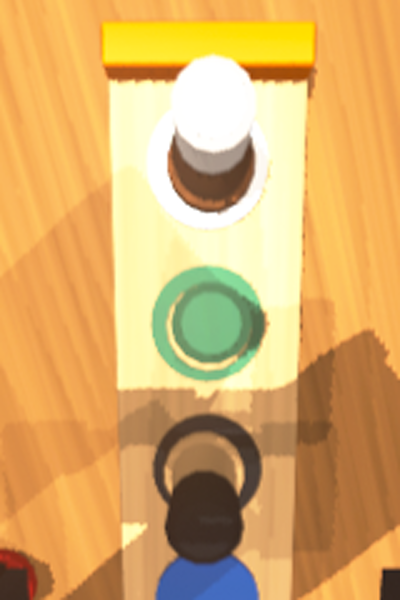

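```bash
python3 - <<'E'
from h import *
np.set_printoptions(precision=4,suppress=True)
s=dict(ee_pos=np.array([0.52506,0.18764,0.19143]),eef_rot=[0.5621724,0.43184617,-0.55881295,0.43034772])
f=lambda x,y,z:wray(s,240+x/2.5,y/2.5,z)
C=[f(207,164,.026),f(209,323,.026),f(206,470,.026)];print(np.array(C))
print('tops',f(213,96,.126),f(212,322,.132),f(204,524,.144))
th,R,t,e=rigid([(0,.1125),(0,.0375),(0,-.0375)],C);print(th,t,e)
for y in (.1125,.0375,-.0375,-.1125): print(R@[0,y]+t)
rep()
E
```

```text
[[0.5638 0.3264 0.026 ]
 [0.5457 0.2542 0.026 ]
 [0.5248 0.181  0.026 ]]
tops [0.565  0.3257 0.126 ] [0.5455 0.2529 0.132 ] [0.5241 0.1837 0.144 ]
-0.26184362651581095 [0.5351 0.2176] [[-0.42    0.0843]
 [ 0.9714  0.3217]
 [-0.5514 -0.406 ]]
[0.5642 0.3263]
[0.5448 0.2539]
[0.5254 0.1814]
[0.5059 0.109 ]
t 12.15 p [0.5251 0.1856 0.1916] x [ 0.003  0.004 -1.   ] yaw(y) -14.97 F [0.5 0.5 0.3] w 0.0866
```

```bash
python3 -m jog '[{"slide":[1,0.1,0.4],"roll":0.2},{"slide":[3.5,0.1,0.4],"roll":0.2},{"slide":[6.5,0.1,0.4],"roll":0.2},{"slide":[9.5,0.1,0.4],"roll":0.2},{"slide":[9.5,0.1,0.4],"roll":0.2}]';python3 -m jog '[{"slide":[1,0,0],"roll":0},{"slide":[2,0,0],"roll":0},{"slide":[2,0,0],"roll":0}]'; python3 - <<'E'
from h import *
rep([0.525,.182,.074],-.263)
cv2.imwrite('pics/s13.png',cv2.resize(r.camera('side')[110:260,180:320,::-1],None,fx=4,fy=4))
E
```

```text
time: 12.57
ee_pos: [0.5217, 0.1779, 0.0908]
eef_rot: [-0.561, -0.43, 0.564, -0.428]
ft_force: [-0.8, -0.4, -0.6]
width: 0.0871
time: 12.82
ee_pos: [0.5211, 0.1767, 0.0697]
eef_rot: [-0.56, -0.43, 0.564, -0.428]
ft_force: [-0.8, -0.0, -0.3]
width: 0.0868
t 12.82 p [0.5211 0.1767 0.0697] x [-0.006 -0.001 -1.   ] yaw(y) -15.34 F [-0.8 -0.  -0.3] w 0.0868
slide cm [-0.43  0.23 -0.61]
roll -0.27
```

View pics/s13.png

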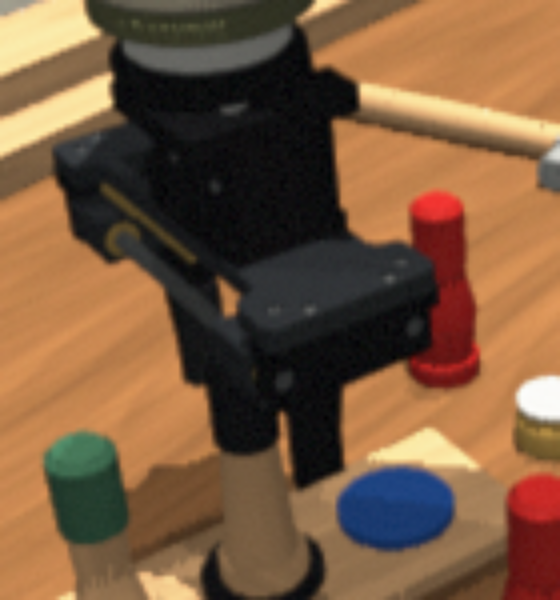

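Straddling the black handle. Next I correct by a few millimetres, then close.

```bash
python3 -m jog '[{"slide":[-0.3,0.2,-0.4],"roll":0},{"slide":[-0.3,0.2,-0.4],"roll":0},{"slide":[-0.3,0.2,-0.4],"roll":0}]'; python3 - <<'E'
from h import *
rep([0.525,.182,.074],-.263)
E
```

```text
time: 13.12
ee_pos: [0.5256, 0.1814, 0.0751]
eef_rot: [-0.561, -0.43, 0.563, -0.428]
ft_force: [-0.4, -0.1, 0.1]
width: 0.0869
t 13.12 p [0.5256 0.1814 0.0751] x [-0.003  0.    -1.   ] yaw(y) -15.29 F [-0.4 -0.1  0.1] w 0.0869
slide cm [ 0.11 -0.07 -0.05]
roll -0.22
```

```bash
python3 -m jog '[{"slide":[0,0,0],"roll":0},{"slide":[0,0,0],"roll":0},{"slide":[0,0,0],"roll":0},{"slide":[0,0,0],"roll":0},{"slide":[0,0,0],"roll":0}]' 1 20;python3 -m jog '[{"slide":[0,0,0],"roll":0},{"slide":[0,0,0],"roll":0},{"slide":[0,0,0],"roll":0},{"slide":[0,0,0],"roll":0},{"slide":[0,0,0],"roll":0}]' 1 20
```

```text
time: 13.53
ee_pos: [0.5255, 0.1813, 0.075]
eef_rot: [-0.561, -0.43, 0.563, -0.428]
ft_force: [0.4, 0.6, 0.3]
width: 0.0618
time: 13.95
ee_pos: [0.5254, 0.1813, 0.075]
eef_rot: [-0.561, -0.43, 0.563, -0.428]
ft_force: [-0.6, 0.1, -0.8]
width: 0.0296
```

```bash
python3 -m jog '[{"slide":[-1,0,0],"roll":0},{"slide":[-4,0,0],"roll":0},{"slide":[-8,0,0],"roll":0},{"slide":[-12,0,0],"roll":0},{"slide":[-13,0,0],"roll":0}]'; python3 -m jog '[{"slide":[0,1,3],"roll":-5.4},{"slide":[0,2,7],"roll":-10.8},{"slide":[0,3,11],"roll":-16.2},{"slide":[0,4.1,15],"roll":-21.6},{"slide":[0,5.2,19],"roll":-27.3}]'; python3 - <<'E'
from h import *
rep([0.4948,-.2128,.2],.21)
cv2.imwrite('pics/s14.png',r.camera('side')[:,:,::-1])
E
```

```text
time: 14.37
ee_pos: [0.5282, 0.1823, 0.2125]
eef_rot: [0.564, 0.429, -0.56, 0.429]
ft_force: [1.1, 1.1, -0.6]
width: 0.029
time: 14.78
ee_pos: [0.5279, -0.0164, 0.2126]
eef_rot: [0.446, 0.55, -0.441, 0.551]
ft_force: [0.6, 0.5, -1.1]
width: 0.0294
t 14.78 p [ 0.5279 -0.0164  0.2126] x [ 0.006  0.004 -1.   ] yaw(y) 12.3 F [ 0.6  0.5 -1.1] w 0.0294
slide cm [ 1.17 -7.42 18.48]
roll 0.27
```

View pics/s14.png

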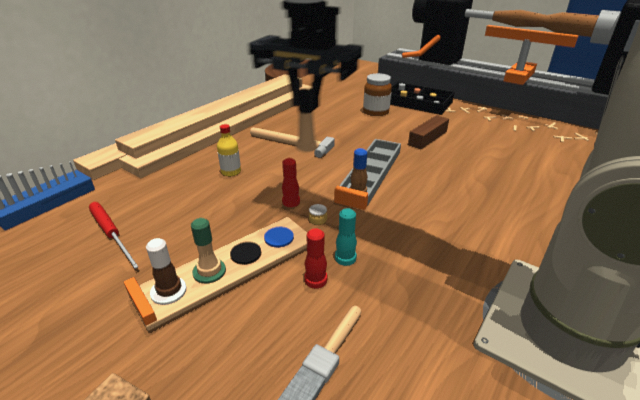

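```bash
python3 -m jog '[{"slide":[0,-1.4,3.6],"roll":0},{"slide":[0.5,-2.9,7.3],"roll":0.2},{"slide":[0.5,-4.4,11],"roll":0.2},{"slide":[0.5,-5.9,14.7],"roll":0.2},{"slide":[0.5,-7.4,18.4],"roll":0.2}]';python3 -m jog '[{"slide":[0,0,0],"roll":0},{"slide":[2,0,0],"roll":0},{"slide":[4,0,0],"roll":0},{"slide":[5,0,0],"roll":0},{"slide":[5,0,0],"roll":0}]'; python3 - <<'E'
from h import *
rep([0.4948,-.2128,.0545],.21)
E
```

```text
time: 15.25
ee_pos: [0.4953, -0.2218, 0.2081]
eef_rot: [0.444, 0.549, -0.442, 0.553]
ft_force: [0.7, -0.2, -0.9]
width: 0.0295
time: 15.67
ee_pos: [0.4944, -0.2209, 0.1561]
eef_rot: [0.444, 0.55, -0.443, 0.551]
ft_force: [-0.6, 0.5, -1.1]
width: 0.0295
t 15.67 p [ 0.4944 -0.2209  0.1561] x [ 0.002  0.    -1.   ] yaw(y) 12.34 F [-0.6  0.5 -1.1] w 0.0295
slide cm [10.16  0.19 -0.78]
roll 0.31
```

```bash
python3 -m jog '[{"slide":[1,0.1,-0.5],"roll":0.3},{"slide":[3,0.2,-0.8],"roll":0.3},{"slide":[5.5,0.2,-0.8],"roll":0.3},{"slide":[6.5,0.2,-0.8],"roll":0.3},{"slide":[6.5,0.2,-0.8],"roll":0.3}]'; python3 - <<'E'
from h import *
rep([0.4948,-.2128,.0545],.21)
E
```

```text
time: 16.08
ee_pos: [0.4935, -0.2116, 0.0892]
eef_rot: [0.445, 0.55, -0.445, 0.549]
ft_force: [-1.3, -0.0, -1.2]
width: 0.0294
t 16.08 p [ 0.4935 -0.2116  0.0892] x [-0.001  0.002 -1.   ] yaw(y) 12.06 F [-1.3 -0.  -1.2] w 0.0294
slide cm [3.47 0.1  0.15]
roll 0.03
```

```bash
python3 -m jog '[{"slide":[1,0.1,0.1],"roll":0},{"slide":[2,0.1,0.1],"roll":0},{"slide":[3,0.1,0.1],"roll":0},{"slide":[3,0.1,0.1],"roll":0},{"slide":[3,0.1,0.1],"roll":0}]';  python3 - <<'E'
from h import *
rep([0.4948,-.2128,.0545],.21)
cv2.imwrite('pics/sc15.png',cv2.resize(r.camera('scene')[180:330,210:370,::-1],None,fx=4,fy=4))
E
```

```text
time: 16.5
ee_pos: [0.4944, -0.2123, 0.0588]
eef_rot: [0.445, 0.551, -0.445, 0.549]
ft_force: [0.7, -0.2, -1.0]
width: 0.0294
t 16.5 p [ 0.4944 -0.2123  0.0588] x [-0.002  0.002 -1.   ] yaw(y) 12.05 F [ 0.7 -0.2 -1. ] w 0.0294
slide cm [0.43 0.03 0.06]
roll 0.02
```

View pics/sc15.png

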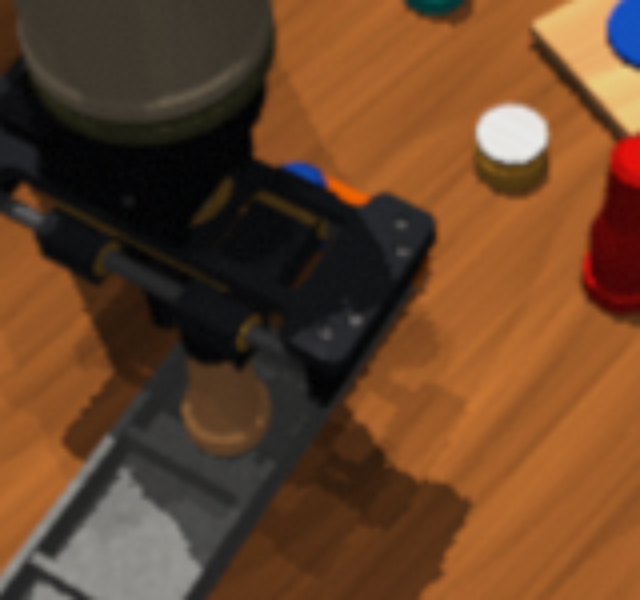

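```bash
python3 -m jog '[{"slide":[0.2,0,0],"roll":0},{"slide":[0.45,0,0],"roll":0},{"slide":[0.45,0,0],"roll":0},{"slide":[0.45,0,0],"roll":0}]'; python3 -m jog '[{"slide":[0,0,0],"roll":0},{"slide":[0,0,0],"roll":0},{"slide":[0,0,0],"roll":0},{"slide":[0,0,0],"roll":0},{"slide":[0,0,0],"roll":0}]' 0 20;python3 -m jog '[{"slide":[0,0,0],"roll":0},{"slide":[0,0,0],"roll":0},{"slide":[-1,0,0],"roll":0},{"slide":[-3,0,0],"roll":0},{"slide":[-6,0,0],"roll":0}]';python3 -m jog '[{"slide":[-3.5,0,0],"roll":0},{"slide":[-7,0,-2],"roll":0},{"slide":[-8.5,0,-6],"roll":0},{"slide":[-8.5,0,-10],"roll":0},{"slide":[-8.5,0,-14],"roll":5}]'; python3 - <<'E'
from h import *
rep([0.545,.2535,.2],-.263)
cv2.imwrite('pics/sc16.png',cv2.resize(r.camera('scene')[180:330,210:370,::-1],None,fx=4,fy=4))
E
```

```text
time: 16.88
ee_pos: [0.4948, -0.2124, 0.0549]
eef_rot: [0.445, 0.55, -0.445, 0.549]
ft_force: [-0.0, -0.0, -2.6]
width: 0.0298
time: 17.3
ee_pos: [0.4949, -0.2125, 0.055]
eef_rot: [0.445, 0.55, -0.445, 0.549]
ft_force: [0.2, 0.1, -0.1]
width: 0.0549
time: 17.72
ee_pos: [0.4934, -0.212, 0.1143]
eef_rot: [0.444, 0.552, -0.445, 0.548]
ft_force: [0.9, 0.7, -0.6]
width: 0.0845
time: 18.13
ee_pos: [0.4647, -0.0741, 0.202]
eef_rot: [0.468, 0.531, -0.468, 0.529]
ft_force: [0.7, 0.4, -0.3]
width: 0.0868
t 18.13 p [ 0.4647 -0.0741  0.202 ] x [-0.001  0.002 -1.   ] yaw(y) 7.08 F [ 0.7  0.4 -0.3] w 0.0868
slide cm [  0.26  12.   -31.52]
roll 22.14
```

View pics/sc16.png

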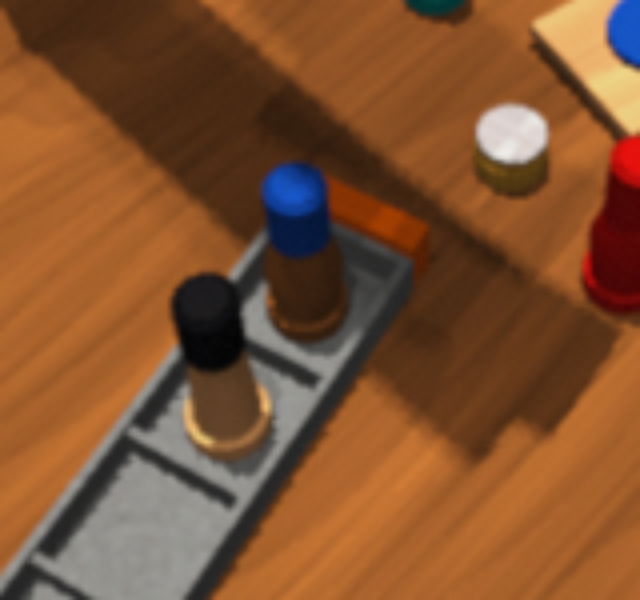

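```bash
python3 -m jog '[{"slide":[0,1.4,-3.6],"roll":4.4},{"slide":[0,2.8,-7.2],"roll":8.8},{"slide":[0,4.2,-10.9],"roll":13.2},{"slide":[0,5.6,-14.6],"roll":17.6},{"slide":[0,7,-18.3],"roll":22}]'; python3 - <<'E'
from h import *
rep([0.545,.2535,.19],-.263)
E
```

```text
time: 18.6
ee_pos: [0.5121, 0.1266, 0.2035]
eef_rot: [0.564, 0.43, -0.562, 0.426]
ft_force: [1.4, -0.2, 0.4]
width: 0.0873
t 18.6 p [0.5121 0.1266 0.2035] x [-0.002  0.005 -1.   ] yaw(y) -15.57 F [ 1.4 -0.2  0.4] w 0.0873
slide cm [  1.41  -0.23 -13.11]
roll -0.5
```

```bash
python3 -m jog '[{"slide":[0,-0.1,-3.5],"roll":-0.3},{"slide":[0.5,-0.2,-7],"roll":-0.5},{"slide":[1,-0.2,-10.5],"roll":-0.5},{"slide":[1,-0.2,-12.5],"roll":-0.5},{"slide":[1,-0.2,-12.7],"roll":-0.5}]'; python3 -m jog '[{"slide":[0,0,0],"roll":0},{"slide":[0,0,0],"roll":0}]'; python3 - <<'E'
from h import *
rep([0.545,.2535,.062],-.263)
a=r.camera('wrist')[:,:,::-1]
cv2.imwrite('pics/c17.png',cv2.resize(a[60:260,220:420],None,fx=3,fy=3,interpolation=cv2.INTER_CUBIC))
for z in (.132,): pass
s=r.read_state();i=r.camera_info('wrist');H=np.linalg.inv(np.array(i['hand_eye']));M=Ro.from_quat(s['eef_rot']).as_matrix()
for X in ([.545,.2535,.132],[.545,.2535,.026]):
    c=H@np.array([*(M.T@(np.array(X)-s['ee_pos'])),1]);q=np.array(i['intrinsics'])@c[:3];print('expect',((q[:2]/q[2]-[220,60])*3).round())
E
```

```text
time: 19.02
ee_pos: [0.5434, 0.2543, 0.1938]
eef_rot: [0.561, 0.434, -0.559, 0.429]
ft_force: [-0.5, 0.1, -0.6]
width: 0.0868
time: 19.18
ee_pos: [0.5432, 0.2543, 0.1942]
eef_rot: [0.561, 0.434, -0.559, 0.429]
ft_force: [-0.2, -0.3, 0.1]
width: 0.0871
t 19.18 p [0.5432 0.2543 0.1942] x [-0.003  0.007 -1.   ] yaw(y) -14.73 F [-0.2 -0.3  0.1] w 0.0871
slide cm [13.22  0.26  0.11]
roll 0.33
expect [310. 423.]
expect [310. 368.]
```

View pics/c17.png

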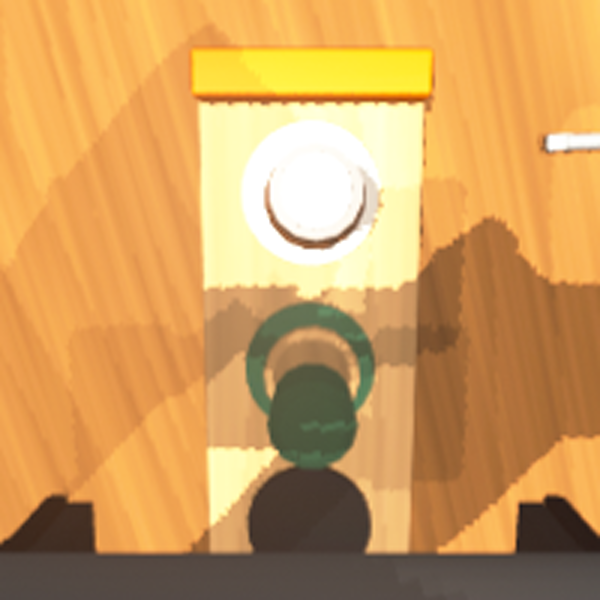

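```bash
python3 -m jog '[{"slide":[1,0.1,0.1],"roll":0.2},{"slide":[3.5,0.2,0.1],"roll":0.2},{"slide":[6.5,0.2,0.1],"roll":0.2},{"slide":[9.5,0.2,0.1],"roll":0.2},{"slide":[10.5,0.2,0.1],"roll":0.2}]';python3 -m jog '[{"slide":[0,0,0],"roll":0},{"slide":[0,0,0],"roll":0}]'; python3 - <<'E'
from h import *
rep([0.545,.2535,.062],-.263)
E
```

```text
time: 19.65
ee_pos: [0.5427, 0.2499, 0.0847]
eef_rot: [-0.56, -0.433, 0.563, -0.427]
ft_force: [-1.0, -0.4, -0.7]
width: 0.0867
time: 19.82
ee_pos: [0.5425, 0.2485, 0.0845]
eef_rot: [-0.56, -0.432, 0.564, -0.427]
ft_force: [-0.1, 0.0, -0.4]
width: 0.0872
t 19.82 p [0.5425 0.2485 0.0845] x [-0.009  0.002 -1.   ] yaw(y) -15.18 F [-0.1  0.  -0.4] w 0.0872
slide cm [ 2.24  0.13 -0.54]
roll -0.12
```

```bash
python3 -m jog '[{"slide":[0.8,0.1,-0.5],"roll":0},{"slide":[1.6,0.1,-0.5],"roll":0},{"slide":[2.2,0.1,-0.5],"roll":0},{"slide":[2.2,0.1,-0.5],"roll":0},{"slide":[2.2,0.1,-0.5],"roll":0}]';python3 - <<'E'
from h import *
rep([0.545,.2535,.062],-.263)
E
python3 -m jog '[{"slide":[0,0,0],"roll":0},{"slide":[0,0,0],"roll":0},{"slide":[0,0,0],"roll":0},{"slide":[0,0,0],"roll":0},{"slide":[0,0,0],"roll":0}]' 1 20;python3 -m jog '[{"slide":[0,0,0],"roll":0},{"slide":[0,0,0],"roll":0},{"slide":[0,0,0],"roll":0},{"slide":[0,0,0],"roll":0},{"slide":[0,0,0],"roll":0}]' 1 20
```

```text
time: 20.23
ee_pos: [0.5444, 0.2532, 0.0623]
eef_rot: [-0.559, -0.432, 0.564, -0.427]
ft_force: [0.2, -1.0, 0.2]
width: 0.0873
t 20.23 p [0.5444 0.2532 0.0623] x [-0.009  0.002 -1.   ] yaw(y) -15.18 F [ 0.2 -1.   0.2] w 0.0873
slide cm [ 0.03  0.05 -0.05]
roll -0.11
time: 20.65
ee_pos: [0.5445, 0.2532, 0.0625]
eef_rot: [-0.56, -0.432, 0.564, -0.427]
ft_force: [-0.4, 0.1, 0.3]
width: 0.0611
time: 21.07
ee_pos: [0.5445, 0.2532, 0.0625]
eef_rot: [-0.56, -0.432, 0.564, -0.427]
ft_force: [-0.1, 0.1, 0.2]
width: 0.0296
```

```bash
python3 -m jog '[{"slide":[-1,0,0],"roll":0},{"slide":[-4,0,0],"roll":0},{"slide":[-8,0,0],"roll":0},{"slide":[-12,0,0],"roll":0},{"slide":[-14,0,0],"roll":0}]'; python3 -m jog '[{"slide":[0,1,3],"roll":-5.4},{"slide":[0,2,7],"roll":-10.8},{"slide":[0,3,11],"roll":-16.2},{"slide":[0,4,15],"roll":-21.6},{"slide":[0,5,19],"roll":-27.2}]'; python3 - <<'E'
from h import *
rep([0.5096,-.2822,.2],.21)
E
```

```text
time: 21.48
ee_pos: [0.5471, 0.2537, 0.2085]
eef_rot: [0.562, 0.432, -0.562, 0.427]
ft_force: [0.7, 0.2, -0.2]
width: 0.0295
time: 21.9
ee_pos: [0.5452, 0.0554, 0.2084]
eef_rot: [0.444, 0.553, -0.443, 0.549]
ft_force: [1.4, -0.3, -0.0]
width: 0.0293
t 21.9 p [0.5452 0.0554 0.2084] x [-0.003  0.005 -1.   ] yaw(y) 12.31 F [ 1.4 -0.3 -0. ] w 0.0293
slide cm [  0.68 -10.67  32.23]
roll 0.28
```

```bash
python3 -m jog '[{"slide":[0,-1.3,3.8],"roll":0},{"slide":[0,-2.5,7.6],"roll":0.2},{"slide":[0,-3.8,11.4],"roll":0.2},{"slide":[0,-5,15.2],"roll":0.2},{"slide":[0,-6.3,19],"roll":0.2}]';python3 -m jog '[{"slide":[0,-1,3],"roll":0},{"slide":[0,-2,6.5],"roll":0},{"slide":[0,-3.3,10],"roll":0},{"slide":[0,-4.4,12.5],"roll":0},{"slide":[0,-4.4,12.5],"roll":0}]'; python3 - <<'E'
from h import *
rep([0.5096,-.2822,.2],.21)
E
```

```text
time: 22.32
ee_pos: [0.5236, -0.1454, 0.2084]
eef_rot: [0.445, 0.552, -0.443, 0.548]
ft_force: [1.1, -0.3, -1.1]
width: 0.0292
time: 22.73
ee_pos: [0.5039, -0.284, 0.2082]
eef_rot: [0.447, 0.549, -0.447, 0.547]
ft_force: [-1.2, 0.3, -1.0]
width: 0.0296
t 22.73 p [ 0.5039 -0.284   0.2082] x [-0.003  0.002 -1.   ] yaw(y) 11.63 F [-1.2  0.3 -1. ] w 0.0296
slide cm [ 0.82  0.59 -0.06]
roll -0.4
```

```bash
python3 -m jog '[{"slide":[2,0.3,0],"roll":-0.4},{"slide":[5,0.5,0],"roll":-0.4},{"slide":[8.5,0.5,0],"roll":-0.4},{"slide":[12,0.5,0],"roll":-0.4},{"slide":[12.5,0.5,0],"roll":-0.4}]';python3 -m jog '[{"slide":[0,0,0],"roll":0},{"slide":[0,0,0],"roll":0}]'; python3 - <<'E'
from h import *
rep([0.5096,-.2822,.0422],.21)
cv2.imwrite('pics/sc18.png',cv2.resize(r.camera('scene')[215:385,180:330,::-1],None,fx=3.5,fy=3.5))
E
```

```text
time: 23.15
ee_pos: [0.5052, -0.2805, 0.0778]
eef_rot: [0.444, 0.554, -0.445, 0.545]
ft_force: [-1.6, 0.8, -1.9]
width: 0.0295
time: 23.32
ee_pos: [0.5053, -0.2802, 0.0787]
eef_rot: [0.444, 0.554, -0.445, 0.545]
ft_force: [-0.3, -0.4, -0.6]
width: 0.03
t 23.32 p [ 0.5053 -0.2802  0.0787] x [-0.011  0.007 -1.   ] yaw(y) 12.08 F [-0.3 -0.4 -0.6] w 0.03
slide cm [3.64 0.42 0.32]
roll 0.05
```

View pics/sc18.png

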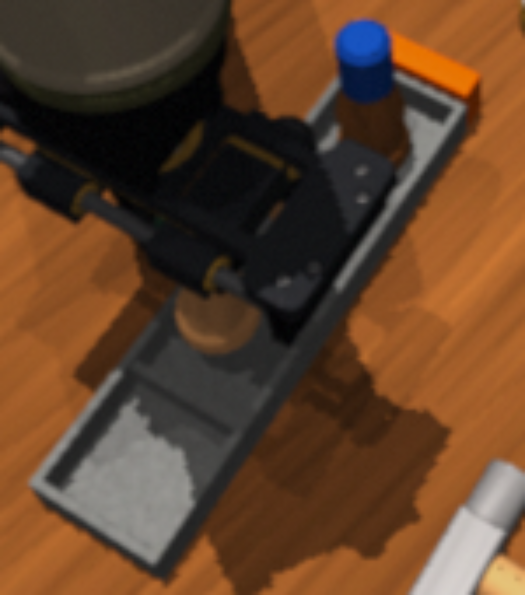

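```bash
python3 -m jog '[{"slide":[0.5,0.4,0.3],"roll":0},{"slide":[1.5,0.4,0.3],"roll":0},{"slide":[2.5,0.4,0.3],"roll":0},{"slide":[3.2,0.4,0.3],"roll":0},{"slide":[3.2,0.4,0.3],"roll":0}]'; python3 - <<'E'
from h import *
rep([0.5096,-.2822,.0422],.21)
E
```

```text
time: 23.78
ee_pos: [0.509, -0.282, 0.0454]
eef_rot: [0.444, 0.555, -0.445, 0.545]
ft_force: [-0.4, 1.2, -0.8]
width: 0.0296
t 23.78 p [ 0.509  -0.282   0.0454] x [-0.012  0.007 -1.   ] yaw(y) 12.07 F [-0.4  1.2 -0.8] w 0.0296
slide cm [0.32 0.05 0.03]
roll 0.04
```

```bash
python3 -m jog '[{"slide":[0.2,0,0],"roll":0},{"slide":[0.35,0,0],"roll":0},{"slide":[0.35,0,0],"roll":0},{"slide":[0.35,0,0],"roll":0}]'; python3 -m jog '[{"slide":[0,0,0],"roll":0},{"slide":[0,0,0],"roll":0},{"slide":[0,0,0],"roll":0},{"slide":[0,0,0],"roll":0},{"slide":[0,0,0],"roll":0}]' 0 20;python3 -m jog '[{"slide":[0,0,0],"roll":0},{"slide":[0,0,0],"roll":0},{"slide":[-1,0,0],"roll":0},{"slide":[-3,0,0],"roll":0},{"slide":[-6,0,0],"roll":0}]';python3 -m jog '[{"slide":[-3.5,0,0],"roll":0},{"slide":[-7,0,0],"roll":0},{"slide":[-10,0,-3],"roll":0},{"slide":[-10,0,-7],"roll":0},{"slide":[-10,0,-11],"roll":0}]'; python3 - <<'E'
from h import *
rep([0.5645,.326,.2],-.263)
cv2.imwrite('pics/sc19.png',cv2.resize(r.camera('scene')[200:370,180:330,::-1],None,fx=3.5,fy=3.5))
E
```

```text
time: 24.12
ee_pos: [0.5092, -0.2821, 0.0422]
eef_rot: [0.444, 0.555, -0.445, 0.545]
ft_force: [-0.3, -0.3, -0.4]
width: 0.0294
time: 24.53
ee_pos: [0.5092, -0.2821, 0.0423]
eef_rot: [0.444, 0.554, -0.445, 0.545]
ft_force: [-0.6, -0.1, -0.5]
width: 0.0547
time: 24.95
ee_pos: [0.5084, -0.2818, 0.1014]
eef_rot: [0.444, 0.556, -0.446, 0.544]
ft_force: [-0.4, 0.6, -0.2]
width: 0.0844
time: 25.37
ee_pos: [0.4876, -0.1748, 0.2056]
eef_rot: [0.445, 0.554, -0.446, 0.545]
ft_force: [1.3, 0.8, -0.8]
width: 0.0871
t 25.37 p [ 0.4876 -0.1748  0.2056] x [-0.011  0.007 -1.   ] yaw(y) 11.96 F [ 1.3  0.8 -0.8] w 0.0871
slide cm [  0.83  17.91 -47.39]
roll 27.02
```

View pics/sc19.png

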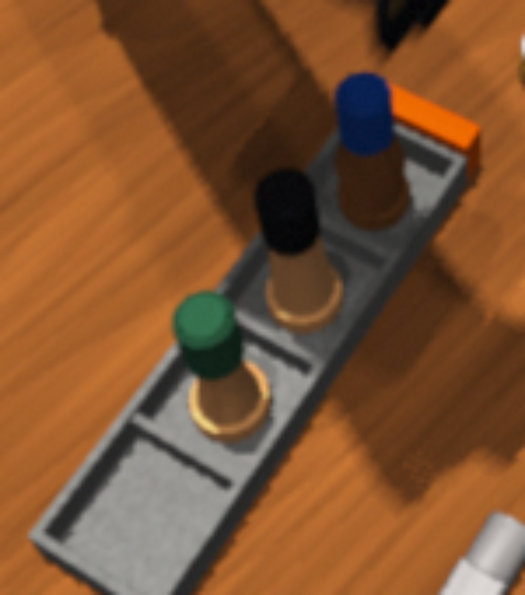

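Three are standing well centred. White is next, to be gripped with the TCP at z 0.056.

```bash
python3 -m jog '[{"slide":[0,1.4,-3.8],"roll":5.4},{"slide":[0,2.8,-7.6],"roll":10.8},{"slide":[0,4.2,-11.4],"roll":16.2},{"slide":[0,5.6,-15.2],"roll":21.6},{"slide":[0,7,-19],"roll":27}]'; python3 - <<'E'
from h import *
rep([0.5645,.326,.2],-.263)
E
```

```text
time: 25.83
ee_pos: [0.5136, 0.0334, 0.2078]
eef_rot: [-0.559, -0.437, 0.561, -0.426]
ft_force: [1.0, -1.1, 0.8]
width: 0.0869
t 25.83 p [0.5136 0.0334 0.2078] x [-0.012  0.011 -1.   ] yaw(y) -14.8 F [ 1.  -1.1  0.8] w 0.0869
slide cm [  1.04  -2.54 -29.59]
roll 0.27
```

```bash
python3 -m jog '[{"slide":[0,-0.3,-3.8],"roll":0.2},{"slide":[0,-0.7,-7.6],"roll":0.3},{"slide":[0,-1,-11.4],"roll":0.3},{"slide":[0,-1.3,-15.2],"roll":0.3},{"slide":[0,-1.6,-19],"roll":0.3}]';python3 -m jog '[{"slide":[0,-0.3,-3.5],"roll":0},{"slide":[0,-0.6,-7],"roll":0},{"slide":[0.5,-0.9,-10],"roll":0},{"slide":[1,-0.9,-10],"roll":0},{"slide":[1,-0.9,-10],"roll":0}]'; python3 - <<'E'
from h import *
rep([0.5645,.326,.056],-.263)
a=r.camera('wrist')[:,:,::-1]
cv2.imwrite('pics/c20.png',cv2.resize(a[60:260,220:420],None,fx=3,fy=3,interpolation=cv2.INTER_CUBIC))
s=r.read_state();i=r.camera_info('wrist');H=np.linalg.inv(np.array(i['hand_eye']));M=Ro.from_quat(s['eef_rot']).as_matrix()
for X in ([.5645,.326,.126],[.5645,.326,.026]):
    c=H@np.array([*(M.T@(np.array(X)-s['ee_pos'])),1]);q=np.array(i['intrinsics'])@c[:3];print('expect',((q[:2]/q[2]-[220,60])*3).round())
E
```

```text
time: 26.25
ee_pos: [0.5468, 0.2228, 0.2104]
eef_rot: [-0.561, -0.435, 0.562, -0.424]
ft_force: [1.2, -0.5, 0.3]
width: 0.0871
time: 26.67
ee_pos: [0.5629, 0.3236, 0.2002]
eef_rot: [-0.559, -0.436, 0.562, -0.425]
ft_force: [-0.4, -1.1, -0.2]
width: 0.0871
t 26.67 p [0.5629 0.3236 0.2002] x [-0.013  0.01  -1.   ] yaw(y) -14.94 F [-0.4 -1.1 -0.2] w 0.0871
slide cm [14.42  0.31 -0.18]
roll 0.13
expect [307. 403.]
expect [309. 357.]
```

View pics/c20.png

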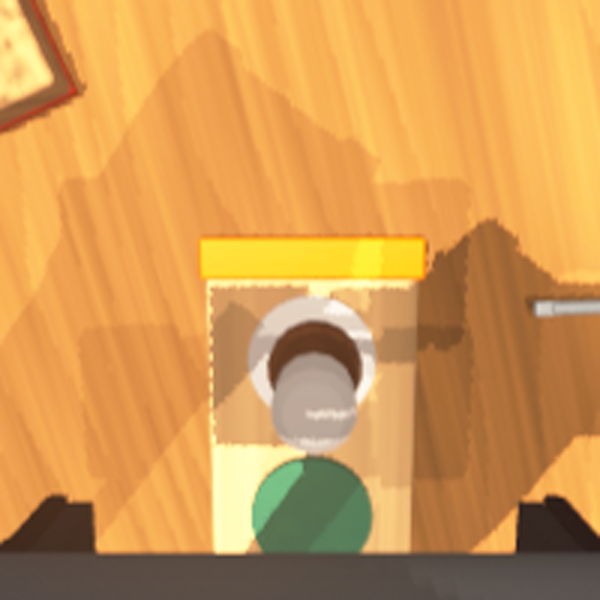

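```bash
python3 -m jog '[{"slide":[1,0.2,0],"roll":0.1},{"slide":[4,0.4,0],"roll":0.1},{"slide":[7.5,0.4,0],"roll":0.1},{"slide":[11,0.4,0],"roll":0.1},{"slide":[12,0.4,0],"roll":0.1}]';python3 -m jog '[{"slide":[0,0,0],"roll":0},{"slide":[0,0,0],"roll":0}]'; python3 - <<'E'
from h import *
rep([0.5655,.325,.056],-.263)
E
```

```text
time: 27.13
ee_pos: [0.5642, 0.3183, 0.0755]
eef_rot: [-0.558, -0.434, 0.566, -0.424]
ft_force: [-1.3, -1.3, -0.8]
width: 0.0871
time: 27.3
ee_pos: [0.5645, 0.3167, 0.0757]
eef_rot: [-0.558, -0.434, 0.567, -0.423]
ft_force: [0.4, -0.5, -0.4]
width: 0.087
t 27.3 p [0.5645 0.3167 0.0757] x [-0.018  0.004 -1.   ] yaw(y) -15.4 F [ 0.4 -0.5 -0.4] w 0.087
slide cm [ 1.97 -0.09 -0.83]
roll -0.33
```

```bash
python3 -m jog '[{"slide":[0.5,-0.1,-0.5],"roll":-0.2},{"slide":[1,-0.1,-0.7],"roll":-0.2},{"slide":[1.9,-0.1,-0.8],"roll":-0.2},{"slide":[1.9,-0.1,-0.8],"roll":-0.2},{"slide":[1.9,-0.1,-0.8],"roll":-0.2}]';python3 - <<'E'
from h import *
rep([0.5655,.325,.056],-.263)
cv2.imwrite('pics/s21.png',cv2.resize(r.camera('side')[170:320,90:230,::-1],None,fx=4,fy=4))
E
```

```text
time: 27.72
ee_pos: [0.565, 0.3248, 0.0563]
eef_rot: [-0.557, -0.435, 0.566, -0.424]
ft_force: [0.7, -0.1, -0.3]
width: 0.0871
t 27.72 p [0.565  0.3248 0.0563] x [-0.019  0.004 -1.   ] yaw(y) -15.17 F [ 0.7 -0.1 -0.3] w 0.0871
slide cm [ 0.03  0.05 -0.03]
roll -0.1
```

View pics/s21.png

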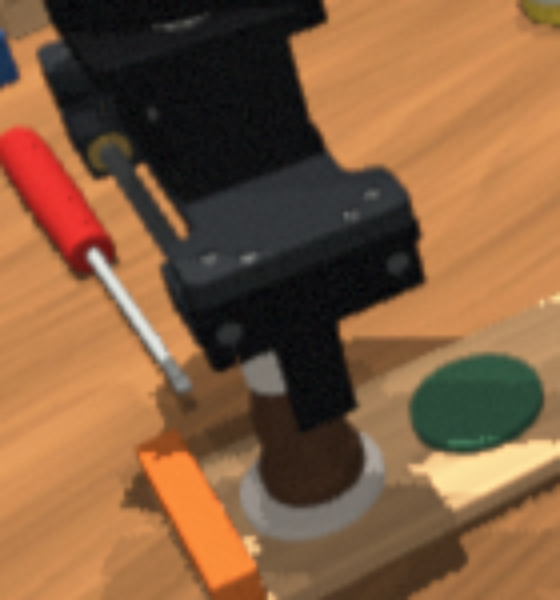

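```bash
python3 -m jog '[{"slide":[0,0,0],"roll":0},{"slide":[0,0,0],"roll":0},{"slide":[0,0,0],"roll":0},{"slide":[0,0,0],"roll":0},{"slide":[0,0,0],"roll":0}]' 1 20;python3 -m jog '[{"slide":[0,0,0],"roll":0},{"slide":[0,0,0],"roll":0},{"slide":[0,0,0],"roll":0},{"slide":[0,0,0],"roll":0},{"slide":[0,0,0],"roll":0}]' 1 20;python3 -m jog '[{"slide":[-1,0,0],"roll":0},{"slide":[-4,0,0],"roll":0},{"slide":[-8,0,0],"roll":0},{"slide":[-12,0,0],"roll":0},{"slide":[-14.5,0,0],"roll":0}]'; python3 -m jog '[{"slide":[0,1,3],"roll":-5.4},{"slide":[0,2,7],"roll":-10.8},{"slide":[0,3,11],"roll":-16.2},{"slide":[0,4,15],"roll":-21.6},{"slide":[0,5,19],"roll":-27.2}]'; python3 - <<'E'
from h import *
rep([0.5244,-.3517,.2],.21)
cv2.imwrite('pics/s22.png',r.camera('side')[:,:,::-1])
E
```

```text
time: 28.18
ee_pos: [0.5653, 0.3249, 0.0568]
eef_rot: [-0.558, -0.435, 0.566, -0.424]
ft_force: [0.6, -0.2, 0.4]
width: 0.0616
time: 28.6
ee_pos: [0.5653, 0.3249, 0.0569]
eef_rot: [-0.557, -0.435, 0.566, -0.424]
ft_force: [0.3, 0.5, 0.3]
width: 0.0291
time: 29.02
ee_pos: [0.5687, 0.3249, 0.2072]
eef_rot: [-0.559, -0.435, 0.564, -0.425]
ft_force: [0.4, 0.8, -0.1]
width: 0.0293
time: 29.43
ee_pos: [0.5668, 0.1266, 0.2066]
eef_rot: [0.442, 0.556, -0.445, 0.545]
ft_force: [1.3, -0.5, -1.0]
width: 0.029
t 29.43 p [0.5668 0.1266 0.2066] x [-0.014  0.007 -1.   ] yaw(y) 12.3 F [ 1.3 -0.5 -1. ] w 0.029
slide cm [  0.4  -14.32  45.84]
roll 0.27
```

View pics/s22.png

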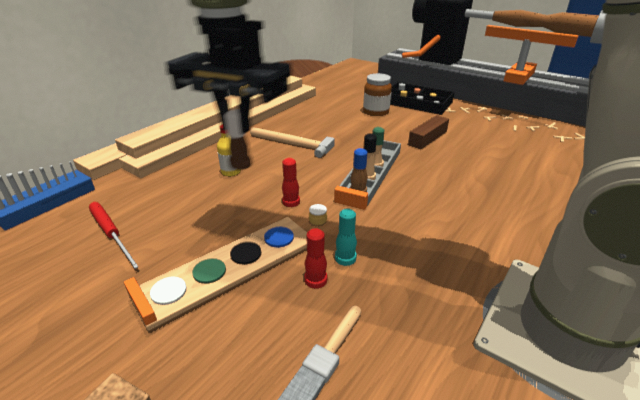

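```bash
python3 -m jog '[{"slide":[0,-1.2,3.9],"roll":0},{"slide":[0,-2.4,7.7],"roll":0.2},{"slide":[0,-3.6,11.5],"roll":0.2},{"slide":[0,-4.8,15.3],"roll":0.2},{"slide":[0,-6,19.1],"roll":0.2}]';python3 -m jog '[{"slide":[0,-1.2,3.9],"roll":0},{"slide":[0,-2.4,7.7],"roll":0},{"slide":[0,-3.6,11.5],"roll":0},{"slide":[0,-4.8,15.3],"roll":0},{"slide":[0,-6,19.1],"roll":0}]'; python3 - <<'E'
from h import *
rep([0.5244,-.3517,.2],.21)
E
```

```text
time: 29.9
ee_pos: [0.5506, -0.0809, 0.2074]
eef_rot: [0.442, 0.554, -0.446, 0.547]
ft_force: [0.9, -0.3, -1.3]
width: 0.0292
time: 30.32
ee_pos: [0.532, -0.2819, 0.2083]
eef_rot: [0.442, 0.554, -0.446, 0.547]
ft_force: [0.4, 0.6, -1.5]
width: 0.0296
t 30.32 p [ 0.532  -0.2819  0.2083] x [-0.012  0.001 -1.   ] yaw(y) 12.19 F [ 0.4  0.6 -1.5] w 0.0296
slide cm [ 0.83 -2.21  6.67]
roll 0.16
```

```bash
python3 -m jog '[{"slide":[0,-1,2.5],"roll":0.1},{"slide":[0,-2,5],"roll":0.1},{"slide":[0.5,-2.2,6],"roll":0.1},{"slide":[3,-2.2,6.2],"roll":0.1},{"slide":[6,-2.2,6.2],"roll":0.1}]';python3 -m jog '[{"slide":[2,0,0],"roll":0},{"slide":[4,0,0],"roll":0},{"slide":[6.5,0,0],"roll":0},{"slide":[6.5,0,0],"roll":0},{"slide":[6.5,0,0],"roll":0}]'; python3 - <<'E'
from h import *
rep([0.5244,-.3517,.0368],.21)
cv2.imwrite('pics/sc23.png',cv2.resize(r.camera('scene')[215:385,180:330,::-1],None,fx=3.5,fy=3.5))
E
```

```text
time: 30.73
ee_pos: [0.5242, -0.3483, 0.1499]
eef_rot: [0.443, 0.551, -0.447, 0.548]
ft_force: [-0.1, 0.7, -1.4]
width: 0.0296
time: 31.15
ee_pos: [0.5234, -0.3472, 0.0844]
eef_rot: [0.443, 0.552, -0.447, 0.547]
ft_force: [0.4, 0.3, -0.4]
width: 0.0294
t 31.15 p [ 0.5234 -0.3472  0.0844] x [-0.01   0.001 -1.   ] yaw(y) 12.01 F [ 0.4  0.3 -0.4] w 0.0294
slide cm [4.76 0.05 0.47]
roll -0.02
```

View pics/sc23.png

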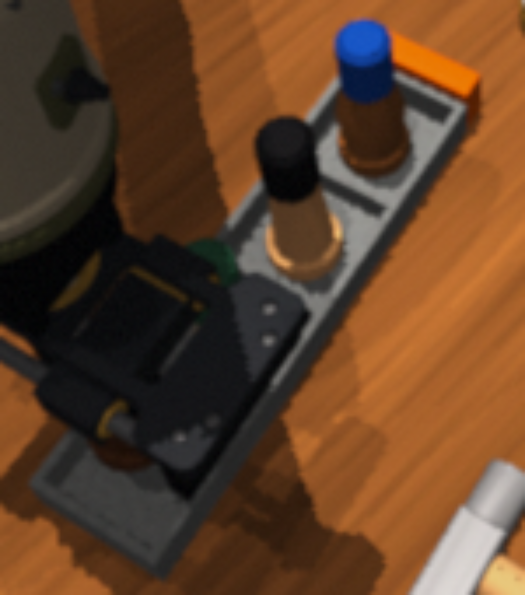

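```bash
python3 -m jog '[{"slide":[1,0,0.3],"roll":0},{"slide":[2,0.05,0.4],"roll":0},{"slide":[3.3,0.05,0.4],"roll":0},{"slide":[4.2,0.05,0.4],"roll":0},{"slide":[4.2,0.05,0.4],"roll":0}]'; python3 - <<'E'
from h import *
rep([0.5244,-.3517,.0368],.21)
E
```

```text
time: 31.62
ee_pos: [0.5238, -0.3509, 0.0409]
eef_rot: [0.443, 0.553, -0.447, 0.546]
ft_force: [0.0, 0.2, -1.6]
width: 0.0292
t 31.62 p [ 0.5238 -0.3509  0.0409] x [-0.011  0.001 -1.   ] yaw(y) 12.01 F [ 0.   0.2 -1.6] w 0.0292
slide cm [0.41 0.05 0.09]
roll -0.02
```

```bash
python3 -m jog '[{"slide":[0.2,0,0],"roll":0},{"slide":[0.4,0,0.05],"roll":0},{"slide":[0.4,0,0.05],"roll":0},{"slide":[0.4,0,0.05],"roll":0}]'; python3 -m jog '[{"slide":[0,0,0],"roll":0},{"slide":[0,0,0],"roll":0},{"slide":[0,0,0],"roll":0},{"slide":[0,0,0],"roll":0},{"slide":[0,0,0],"roll":0}]' 0 20;python3 -m jog '[{"slide":[0,0,0],"roll":0},{"slide":[0,0,0],"roll":0},{"slide":[-1,0,0],"roll":0},{"slide":[-3,0,0],"roll":0},{"slide":[-6,0,0],"roll":0}]';python3 -m jog '[{"slide":[-3.5,0,0],"roll":0},{"slide":[-7,0,0],"roll":0},{"slide":[-11,0,0],"roll":0},{"slide":[-12,3,0],"roll":0},{"slide":[-12,7,0],"roll":0}]'; python3 -m jog '[{"slide":[0,4,0],"roll":0},{"slide":[0,8,0],"roll":0},{"slide":[0,8,0],"roll":0},{"slide":[0,8,0],"roll":0},{"slide":[0,8,0],"roll":0}]'; python3 - <<'E'
from h import *
rep()
cv2.imwrite('pics/sc24.png',cv2.resize(r.camera('scene')[215:385,180:330,::-1],None,fx=3.5,fy=3.5))
cv2.imwrite('pics/s24.png',cv2.resize(r.camera('side')[110:220,310:420,::-1],None,fx=5,fy=5))
rep()
E
```

```text
time: 31.95
ee_pos: [0.524, -0.3515, 0.0372]
eef_rot: [0.443, 0.553, -0.447, 0.546]
ft_force: [-0.3, -0.2, -0.9]
width: 0.029
time: 32.37
ee_pos: [0.5241, -0.3516, 0.0374]
eef_rot: [0.443, 0.553, -0.447, 0.546]
ft_force: [0.2, -0.4, 0.2]
width: 0.055
time: 32.78
ee_pos: [0.5233, -0.3507, 0.0963]
eef_rot: [0.443, 0.554, -0.447, 0.545]
ft_force: [0.8, 0.2, 0.4]
width: 0.0844
time: 33.2
ee_pos: [0.5936, -0.3402, 0.2229]
eef_rot: [0.444, 0.549, -0.449, 0.547]
ft_force: [1.4, -1.4, 0.1]
width: 0.0869
time: 33.62
ee_pos: [0.6717, -0.3243, 0.2225]
eef_rot: [0.444, 0.55, -0.449, 0.547]
ft_force: [-0.4, -1.1, -0.9]
width: 0.087
t 33.62 p [ 0.6717 -0.3243  0.2225] x [-0.007 -0.003 -1.   ] yaw(y) 11.69 F [-0.4 -1.1 -0.9] w 0.087
t 33.72 p [ 0.671  -0.3252  0.2237] x [-0.006 -0.004 -1.   ] yaw(y) 11.6 F [ 0.6 -0.   0.9] w 0.0869
```

View pics/sc24.png

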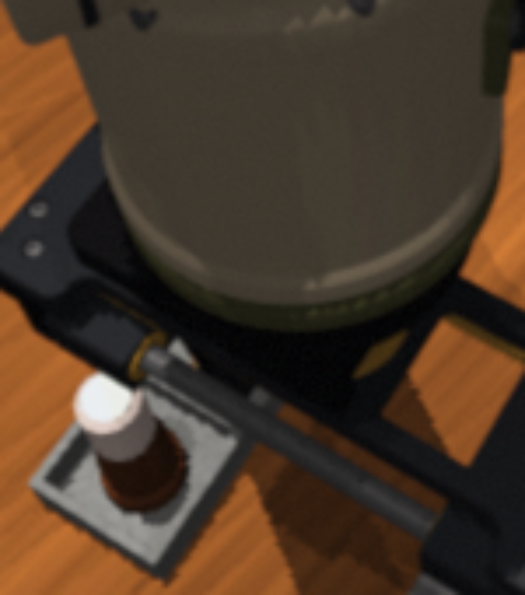

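View pics/s24.png

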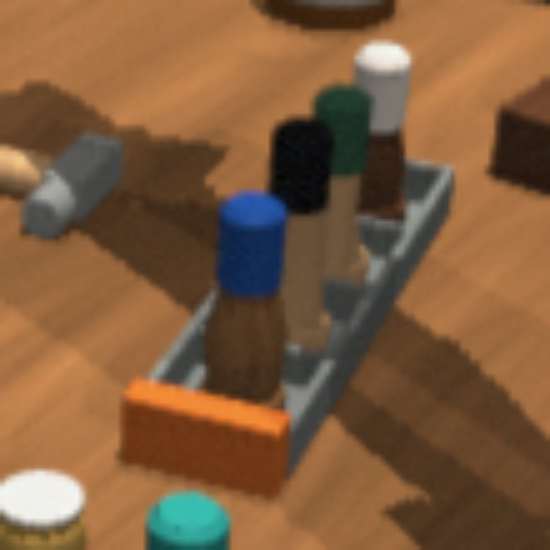

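```bash
python3 -m jog '[{"slide":[0,0,-4],"roll":0},{"slide":[0,0,-8],"roll":0},{"slide":[0,0,-12],"roll":0},{"slide":[0,0,-16],"roll":0},{"slide":[0,0,-19],"roll":0}]';python3 -m jog '[{"slide":[0,0,-4],"roll":0},{"slide":[0,0,-8],"roll":0},{"slide":[0,0,-10],"roll":0},{"slide":[0,0,-10],"roll":0},{"slide":[0,0,-10],"roll":0}]'; python3 - <<'E'
from h import *
rep()
cv2.imwrite('pics/sc25.png',cv2.resize(r.camera('scene')[205:385,180:330,::-1],None,fx=3.3,fy=3.3,interpolation=cv2.INTER_CUBIC))
E
```

```text
time: 34.13
ee_pos: [0.6314, -0.1363, 0.2249]
eef_rot: [0.445, 0.548, -0.449, 0.548]
ft_force: [0.2, 0.7, -0.1]
width: 0.087
time: 34.55
ee_pos: [0.6106, -0.0381, 0.2262]
eef_rot: [0.445, 0.548, -0.448, 0.549]
ft_force: [0.5, -0.4, 0.8]
width: 0.0866
t 34.55 p [ 0.6106 -0.0381  0.2262] x [-0.002 -0.005 -1.   ] yaw(y) 11.71 F [ 0.5 -0.4  0.8] w 0.0866
```

View pics/sc25.png

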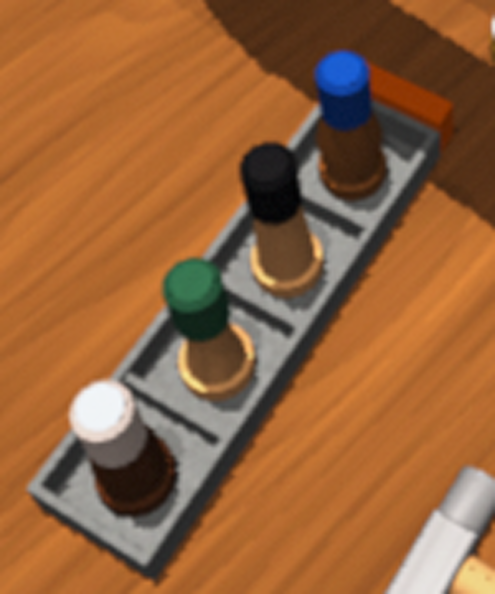

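```bash
python3 - <<'E'
from h import *
np.set_printoptions(precision=4,suppress=True)
c=np.array([.5035,-.248]);th=.21;R=np.array([[np.cos(th),-np.sin(th)],[np.sin(th),np.cos(th)]])
for n,x,y in (('white',135,477),('green',217,360),('black',287,261),('blue',352,168)):
    p=ray('scene',180+x/3.3,205+y/3.3,.012)[:2];print(n,'rack frame mm',(R.T@(p-c)*1000).round(1))
E
```

```text
white rack frame mm [   0.1 -107.1]
green rack frame mm [ -0.5 -33.8]
black rack frame mm [-0.8 35.1]
blue rack frame mm [ -1.4 106.3]
```

Each handle measures within 2 mm of its bay centre and stands upright, and the arm is clear, so I'm handing the job in.

```bash
python3 -c "
from bench import r
print(r.close_job())"
```

```text
the job is handed in; nothing more can be done
None
```

I moved all four handles from the drying rack to the finishing rack in reverse order and handed the job in at about 35 s. Starting at the drying rack's orange end the order was white, green, black, blue. In the finishing rack it is now blue, black, green, white, counted from the orange end.

**Last checks:** in the scene picture all four stand upright in their own bays, with no handle toppled at any point. Their feet measured within about 2 mm of the bay centres along both rack axes. For that check I set the rack pose between the scene and wrist camera fits, which differ by about 4 mm. The gripper was open and well clear of everything, with only noise-level force readings.

**What disagreed:**
- **Finger tips:** the real tips sit about 36 mm behind the reported TCP. All three cameras showed it, and a test close above the blue cap confirmed it. I set every grip height to allow for this.
- **Cameras:** the fixed cameras and the wrist camera differed by up to about 8 mm on positions. I worked from the wrist measurements, and every grip closed to about 29.5 mm on the 30 mm tops.

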